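Index the finishing turntable and hold the inspection torch on a repaired newel cap

ROBOT

A 6-joint arm with a two-finger parallel gripper is mounted at the origin on the work surface. World frame = base frame: x ahead of the robot, y to its left, z up, the work surface at z = 0. Lengths are in m, angles in rad, forces in N, time in s.
With the tool pointing down it reaches from about 0.375 to 0.9 m from the base axis. Payload 3.1 kg.
Tool frame: the origin (TCP) lies midway between the tips of the shut fingers; the grasp point (between the pads) lies 19 mm behind it; x points along the fingers, z is the direction in which the jaws open and shut, and the axes are right-handed (so a half turn about x gives the same grasp; the last joint's range is limited). The gripper opens to 87 mm and grips with 3 to 60 N. Pads are 19 mm wide; open, the fingers measure 117 mm over their backs; the gripper's body (75 mm by 190 mm) begins 51 mm behind the grasp point.
Start: joints at [-1.377, 0.527, 1.433, -0, 1.181, -0.178], TCP at [0.227, -0.582, 0.223] pointing down, gripper open.
Joint ranges: [-3.08, 3.08], [-0.75, 2.2], [0.22, 2.44], [-1.43, 4.57], [0, 2.65], [-2.85, 2.85]. Speed limits (rad/s): [2.79, 2.79, 3.14, 3.14, 3.14, 3.14].

INTERFACE

Orientations are given as a unit quaternion [w, x, y, z].
In Python, from bench import readout, vision, robot gives the robot as it stands.
- The arm moves only by the shell command python3 -m crank 'ROWS'. ROWS is JSON, a list of rows, each an object of numbers: "claw": the finger opening in m, from 0 to 0.087; "tx", "ty", "tz": the shift along the world's x, y, z in m; "turn": the turn about the world's z in rad. In form: [{"claw": .., "tx": .., "ty": .., "tz": .., "turn": ..}, ...]. A call has exactly 10 rows; each row shifts and turns the commanded pose from where the row before left it; what a row does not reach is not made up. A row lasts 1/10 s, in which the tool goes at most 50 mm and 8.59 degrees, less where a joint would pass 70% of its speed; a pose out of reach is approached as far as the arm can. A call with a gripper value outside its range is refused whole. The fingers move at their own pace and stop on an object; the grip force is fixed at half the most. Time passes only in rows, so rows that do not move let the fingers close, or fill a call up. It gives the time, the measured TCP pose, the force and the opening at its end, in the units of the state.
- readout.state(): the state, without advancing time (a new reading comes with each control period).
- vision.camera(name): name is "scene" or "top" or "wrist"; returns the picture (420x560x3 uint8, red, green, blue); there is no depth.
- vision.camera_info(name): a dict with "fx", "fy", "cx", "cy" (pixels), "R" (3x3) and "t" (3): a world point X has camera coordinates R X + t. Camera axes: x right, y down, z forward; pixel columns grow to the right and rows downward; lengths in m; the calibration is good to about 2 mm. A picture is of the moment at which its call begins: read the wrist's pose just before it. camera_info takes no time and is no camera call; for the wrist camera it gives the pose at the moment of the call.
- robot.close_job(): hands the job in, once; it reports no verdict.
The state is a dict: "t": time; "q": joint angles; "dq": joint speeds; "joint_efforts": joint torques, N m; "eef_pos": TCP position; "orientation": TCP orientation; "wrist_force": force on the tool from outside, world axes, zero at the start; "moment": the same for the moment, N m; "finger_gap": finger opening in m.
Only numpy, scipy, OpenCV 4.12 (cv2) and the standard library are available. Lean on these libraries where they do the work, as an engineer would, in place of code of your own. Each camera call takes 0.05 s, during which the arm holds its last target.

TASK

I want to check the filler repair on the newel cap: turn the finishing turntable (it has a black knob to turn it by) until the sloping face with the pale round patch looks straight over the red pointer and the table has clicked into its notch there. Then draw the yellow inspection torch up out of the charging dock (it lights when lifted, its lens is at the bottom), slant it about 45 degrees and hold it up in front of that face with the beam centred on the patch from about 12 cm off. Finish while still holding the torch there, steady and touching nothing else, without knocking the cap with it, and leave the other things where they stand.

Things in the scene. Friction and masses are not known exactly. Their poses are not given: they have to be found in the camera images.
- turntable: Fixed dark green iron base of the finishing turntable; origin on the bench under the turning axis, z up, its -x axis points to the red pointer. It carries a round plywood platter, 360 mm across, top face 63 mm above the bench. Opposite the pointer a sprung ball under the platter's edge clicks into four notches, a quarter turn apart.
- cap_top (a point): Tip of the brown wooden newel cap fixed with cleats on the platter's middle, on the turning axis, 155 mm above the bench. The cap is 132 mm square at its flange (up to 103 mm above the bench), then a four-sided pyramid with faces sloping 40 degrees; one face has a pale round filler patch.
- platter (a joint): Platter angle about the vertical axis, rad, growing counter-clockwise seen from above. 0: patched face looks straight over the red pointer, ball in a notch; other notches every 1.57. Starts at 0.6 to 1.35. Friction holds it (about 1 N at the knob); the hump 0.12 to 0.05 rad before a notch takes about 12 N at the knob; nearer than 0.045 the ball draws it in and holds it.
- turn_knob (a point): Middle of the upright round black knob on the platter near its edge: 26 mm across, 57 mm high, this point 34 mm above the platter's top face (97 mm above the bench), 160 mm from the turning axis; rigid on the platter. With the platter at 0 it lies 75 degrees counter-clockwise, seen from above, from the direction of the red pointer.
- pointer (a point): Red pointer on the turntable's base, just outside the platter's edge on the side towards the charging dock (left as the robot looks), 200 mm from the turning axis, 33 mm above the bench.
- patch (a point): Centre of the pale round filler patch (30 mm across, thin dark ring) on one sloping face of the cap, 31 mm from the turning axis, 129 mm above the bench. Axes of the platter: -x is the level direction in which the face looks, z up; the face slopes 40 degrees from level, its outward normal is (-0.64, 0, 0.77) in these axes.
- dock: Fixed grey charging dock, 100 x 210 x 38 mm (x, y, z), origin at the centre of its underside. Two round sockets, 41 mm wide and 28 mm deep, 50 mm to either side of its middle along its y axis; each holds a torch upright, lens down. Which torch is in which varies.
- torch_grip (a point): Middle of the yellow torch's barrel, where to grip it: 80 mm above the lens, 40 mm below the tail (120 mm long in all). z axis along the torch from lens to tail (up in the dock); the beam leaves the lens along -z. Barrel 30 mm across; head at the lens end 38 mm across, 30 mm long; about 0.16 kg. In the dock this point is 90 mm above the bench, 52 mm above the dock's top.
- uv_torch: Black torch of the same size in the dock's other socket; origin at its lens end, 10 mm above the bench. To be left there.
- glue: White glue bottle, 56 mm across, 150 mm high; origin at its foot. Leave.
- varnish: Varnish tin, 86 mm across, 100 mm high; origin at its foot. Leave.
- sand_block: Cork sanding block, 112 x 64 x 36 mm; origin under its centre. Leave.
- tape: Orange tape measure, about 70 x 70 x 30 mm; origin under its drum. Leave.
- square: Try square lying flat: dark wooden stock 110 mm long and 18 mm thick, steel blade 150 mm long; origin under the stock. Leave.
- brush: Paint brush lying flat, about 200 mm long; origin under it. Leave.
- offcut: Mitred offcut of pale moulding, 150 x 45 x 22 mm; origin at the middle of its long side. Leave.
Things that resemble listed ones, but are neither listed nor needed, are in the scene too. There is more than one size of the part that bears torch_grip; the job needs the smaller.

How it is judged:
On the way, in this order (a step that is already met when the one before it is completed fails the run):
1. the patched face is over the pointer and the platter rests in its notch (within 2.5 degrees) (value of joint platter between -0.045 and 0.045 rad and velocity of joint platter between -0.1 and 0.1 rad/s), for 0.3 s.
2. the yellow torch is drawn up clear of the dock (height (world z) of torch_grip above 0.15 m and contact force between torch and dock below 0.1 N), for 0.2 s.
At the end, for the whole second after the job is handed in: Patch over the pointer, platter in its notch (2.5 degrees); torch held still by the gripper alone, barrel over 18 cm up, 30 to 60 degrees off upright, in front of the patched face (9 cm either side), beam line within 25 mm of the patch centre on either axis, lens 6 to 20 cm from it (value of joint platter between -0.045 and 0.045 rad and x of patch in the frame of torch_grip between -0.025 and 0.025 m and y of patch in the frame of torch_grip between -0.025 and 0.025 m and z of patch in the frame of torch_grip between -0.28 and -0.14 m and angle between torch_grip's own z axis and vertical between 0.52 and 1.05 rad and x of torch_grip in the frame of patch below -0.06 m and y of torch_grip in the frame of patch between -0.09 and 0.09 m and height (world z) of torch_grip above 0.18 m and contact force between torch and the fingers above 1 N and contact force between torch and dock below 0.1 N and contact force between torch and turntable below 0.1 N and linear speed of torch below 0.03 m/s); the arm keeps its last pose, push and grip.
It fails at once if the torch knocks the cap or the turntable (contact force between torch and turntable above 2 N).
It fails at once if the UV torch, glue bottle, varnish tin, sanding block, tape measure, try square, brush or offcut is displaced by more than 3 cm (distance of any of uv_torch, glue, varnish, sand_block, tape, square, brush, offcut from where it was at the start of the episode above 0.03 m).
It also fails if it takes over 53 s, if anything falls off the work surface, if the arm or the gripper's body presses on something with over 40 N, if the wrist force passes 120 N, or if a joint passes its speed limit or range.

## Working session

There is one attempt and no reset: what is moved stays moved. The work goes in short steps, Python scripts to look and compute and a shell command to move; the robot and the scene stay as the last step left them, time stands still between calls to the robot, and variables do not carry over. Pictures are saved under pics/ and viewed, and the job is handed in when it is done.

```bash
ls; mkdir -p pics; python3 - <<'E'
from bench import readout, vision, robot
import cv2
print(readout.state())
for n in ("scene","top","wrist"):
    i=vision.camera_info(n); print(n,i)
    cv2.imwrite(f"pics/{n}0.png",vision.camera(n)[:,:,::-1])
E
```

```text
pics
{'t': 0.0, 'q': array([-1.37748398e+00,  5.28476207e-01,  1.43393765e+00, -2.62060571e-05,
        1.18138973e+00, -1.78526445e-01]), 'dq': array([-1.09697202e-03, -3.83853123e-04, -5.13433708e-04, -5.73641331e-04,
       -1.73557626e-03, -7.89823112e-05]), 'joint_efforts': array([ 3.34734877e-04, -4.40042746e+01, -1.76589131e+01,  6.33282680e-02,
        5.82038693e-02, -1.65160654e-04]), 'eef_pos': array([ 0.22693874, -0.58153497,  0.22155423]), 'orientation': array([ 0.58324725,  0.39949765,  0.58437289, -0.39841259]), 'wrist_force': array([ 0.16978973, -0.80529826, -0.27079342]), 'moment': array([ 0.04486228, -0.00393712,  0.0355313 ]), 'finger_gap': 0.08718713174280589}
scene {'fx': 516.710360760288, 'fy': 516.710360760288, 'cx': 277.3366711010109, 'cy': 211.0103365167663, 'R': array([[ 0.4173976 ,  0.9085572 ,  0.0174086 ],
       [ 0.49206043, -0.20986743, -0.84488591],
       [-0.76397368,  0.36121944, -0.5346632 ]]), 't': array([-0.24441251, -0.14693563,  2.15915772])}
top {'fx': 536.9141199518646, 'fy': 536.9141199518646, 'cx': 282.72891895719977, 'cy': 207.7681950209222, 'R': array([[ 0.0169265 , -0.99984766, -0.00425964],
       [-0.99494008, -0.01642114, -0.09911899],
       [ 0.09903394,  0.00591582, -0.99506647]]), 't': array([0.01251612, 0.5576838 , 1.95898654])}
wrist {'fx': 294.11718472919193, 'fy': 294.11718472919193, 'cx': 277.4272473074468, 'cy': 203.854309028026, 'R': array([[ 0.36337616, -0.93164062, -0.00187843],
       [-0.8979575 , -0.35077427,  0.26576257],
       [-0.24825411, -0.09488503, -0.96403668]]), 't': array([-0.62218154, -0.0327129 ,  0.39077938])}
```

View pics/scene0.png

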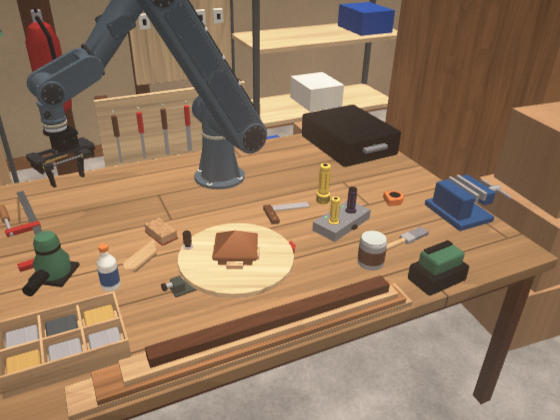

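View pics/top0.png

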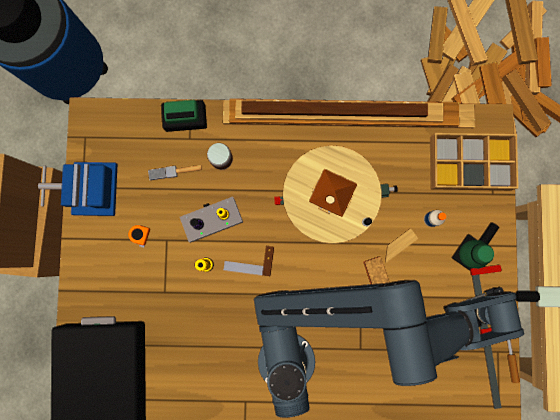

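View pics/wrist0.png

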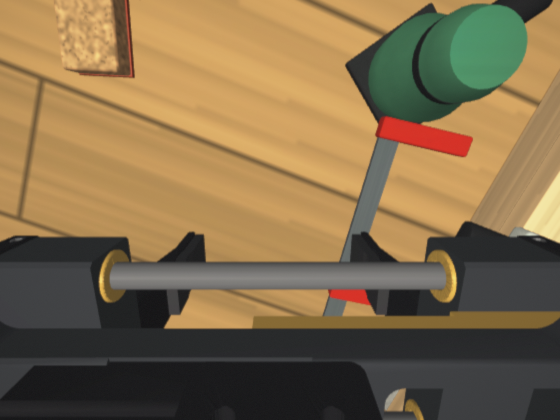

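The top view shows:
- **Turntable:** centre about (333,195), red pointer (278,200), black knob (368,221).
- **Yellow torches:** one in the dock at (222,213). A bigger one stands free on the bench at (204,264), with its twin view in the scene picture at (324,183).
- **UV torch:** black, at (197,224).

Next I measure these.

```bash
cat > h.py <<'E'
import numpy as np, cv2
from bench import readout, vision, robot
def cam(n): return vision.camera(n)
def K(i): return np.array([[i['fx'],0,i['cx']],[0,i['fy'],i['cy']],[0,0,1]])
def plane(n,uv,z,i=None):
    i=i or vision.camera_info(n); R=i['R'];t=i['t']
    C=-R.T@t; d=R.T@np.linalg.solve(K(i),[uv[0],uv[1],1]); return C+d*(z-C[2])/d[2]
def tri(n1,u1,n2,u2):
    P=[]
    for n in(n1,n2):
        i=vision.camera_info(n);P.append(K(i)@np.c_[i['R'],i['t']])
    X=cv2.triangulatePoints(P[0],P[1],np.array(u1,float).reshape(2,1),np.array(u2,float).reshape(2,1)).ravel();return X[:3]/X[3]
def proj(n,X,i=None):
    i=i or vision.camera_info(n); p=K(i)@(i['R']@np.array(X)+i['t']); return p[:2]/p[2]
def blobs(im,lo,hi,amin=8):
    h=cv2.cvtColor(im,cv2.COLOR_RGB2HSV); m=cv2.inRange(h,lo,hi)
    n,l,s,c=cv2.connectedComponentsWithStats(m)
    return [(c[k].round(1),s[k]) for k in range(1,n) if s[k][4]>=amin],l
def crop(im,x,y,w,h,f,name): cv2.imwrite(name,cv2.resize(im[y:y+h,x:x+w,::-1],None,fx=f,fy=f,interpolation=cv2.INTER_CUBIC))
E
python3 - <<'E'
from h import *
T=cv2.imread('pics/top0.png')[:,:,::-1];S=cv2.imread('pics/scene0.png')[:,:,::-1]
a=T[130:290,170:410];cv2.imwrite('pics/topc.png',cv2.resize(a[:,:,::-1],None,fx=3.3,fy=3.3,interpolation=cv2.INTER_CUBIC))
crop(S,170,150,240,150,3.3,'pics/scc.png')
for n,im in(('top',T),('scene',S)):
    print(n,'yellow',blobs(im,(24,150,120),(34,255,255))[0]);print('red',blobs(im,(0,170,120),(4,255,255))[0]); 
    print('black',blobs(im,(0,0,0),(180,255,40),15)[0])
E
```

```text
top yellow [(array([220.2, 211.7]), array([217, 208,   8,   8,  39], dtype=int32)), (array([223.9, 217.4]), array([220, 215,   8,   5,  10], dtype=int32)), (array([202.1, 264.5]), array([195, 258,  18,  14, 105], dtype=int32))]
red [(array([277.3, 199.9]), array([275, 197,   7,   7,  38], dtype=int32)), (array([485.6, 269.6]), array([471, 265,  30,  10, 183], dtype=int32)), (array([485.6, 330.2]), array([481, 328,  11,   6,  36], dtype=int32))]
black [(array([18.5, 19.7]), array([   0,    0,   41,   43, 1571], dtype=int32)), (array([45.9, 44.1]), array([  0,   0,  66,  67, 547], dtype=int32)), (array([74.4, 63.3]), array([  22,    1,   86,  103, 2652], dtype=int32)), (array([187.3, 120.1]), array([162, 100,  45,  32, 605], dtype=int32)), (array([180. , 114.8]), array([167, 111,  27,   8, 146], dtype=int32)), (array([324.3, 114.2]), array([242, 113, 159,   4, 183], dtype=int32)), (array([415.7, 115.7]), array([403, 115,  24,   2,  31], dtype=int32)), (array([225.1, 164.4]), array([215, 154,  17,  15,  51], dtype=int32)), (array([115.9, 174.9]), array([115, 165,   2,  20,  21], dtype=i
[... 1710 characters left out ...]
 14,   6,  28], dtype=int32)), (array([306.2, 400.7]), array([304, 389,   5,  23,  60], dtype=int32))]
scene yellow []
red [(array([37.3, 32.4]), array([ 28,  23,  19,  21, 211], dtype=int32)), (array([52.7, 37. ]), array([ 43,  22,  18,  34, 154], dtype=int32)), (array([186.3, 114.4]), array([184, 106,   5,  19,  59], dtype=int32)), (array([139.4, 121. ]), array([137, 112,   6,  20,  53], dtype=int32)), (array([ 22., 228.]), array([  5, 221,  35,  15, 177], dtype=int32)), (array([292. , 244.6]), array([290, 242,   5,   6,  16], dtype=int32)), (array([ 25.4, 265.1]), array([ 18, 260,  15,  11, 109], dtype=int32))]
black [(array([ 28.2, 291.6]), array([ 25, 288,   7,   7,  20], dtype=int32))]
```

View pics/topc.png

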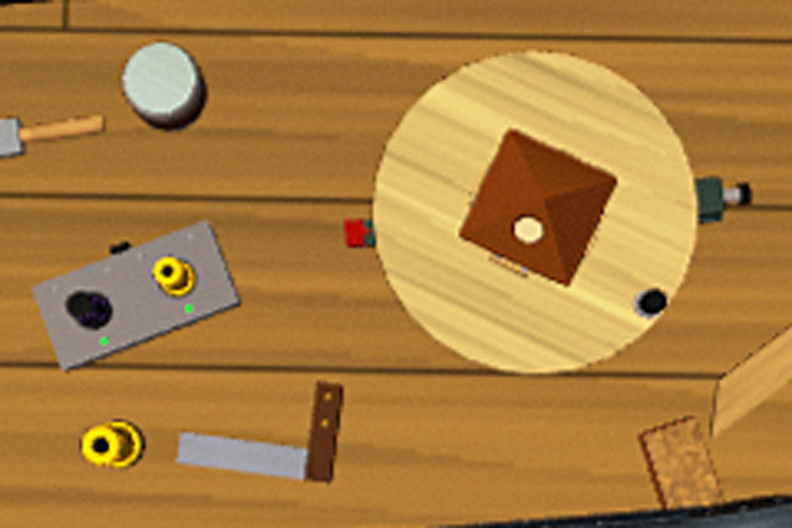

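View pics/scc.png

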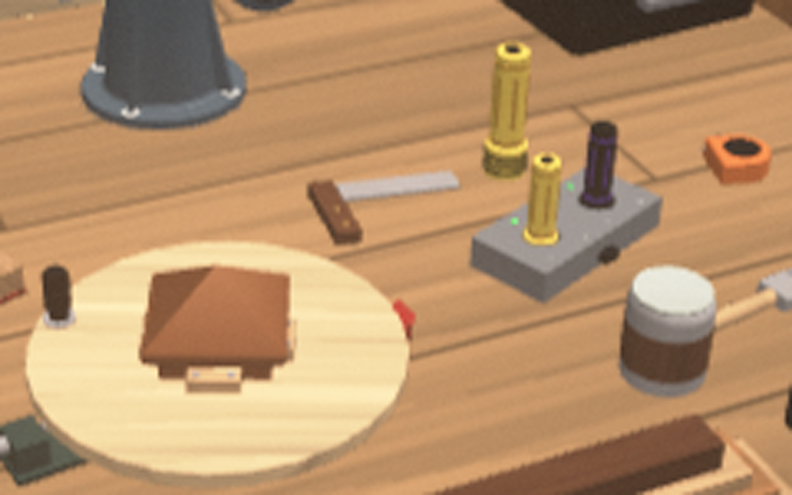

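Candidates:
- **Torch:** the dock one, short, at top px (222,212), or the free-standing tall one at top px (202,264). I take the dock one. The black UV torch at (197,223) is left alone.
- **Knob:** the black knob on the platter at (368,221), or the grey and black plunger on the green base at (394,189). I take the one on the platter.

The crop confirms both choices.

```bash
python3 - <<'E'
from h import *
T=cv2.imread('pics/top0.png')[:,:,::-1]
hsv=cv2.cvtColor(T,cv2.COLOR_RGB2HSV)
f=lambda p:(np.array(p)/3.3+[170,130])
g=lambda p:(np.array(p)/3.3+[170,150])
# platter ellipse edge by color vs bench
c=plane('top',f((535.5,212)),.063); print('axis',c)
# edge points
for p in((373,212),(698,212),(535,51),(535,373)): print(np.linalg.norm((plane('top',f(p),.063)-c)[:2]))
pt=plane('top',(277.3,199.9),.035); print('pointer',pt, np.linalg.norm((pt-c)[:2]))
k=plane('top',(367.6,221.2),.12);print('knob',k,np.linalg.norm((k-c)[:2]))
pa=plane('top',f((528,229)),.129);print('patch',pa,np.linalg.norm((pa-c)[:2]))
tip=plane('top',f((547,192)),.155);print('tip',tip)
ang=lambda v:np.arctan2(v[1],v[0])
for n,v in(('ptr',pt-c),('knob',k-c),('patch',pa-c)):print(n,ang(v),np.degrees(ang(v)))
print('torch tail', plane('top',f((172,270)),.13), tri('top',f((172,270)),'scene',g((545,159))))
print('head?',plane('top',f((182,282)),.04))
print('uv tail',plane('top',f((78,304)),.13))
print('big', tri('top',f((100,445)),'scene',g((513,48))))
print('dock corners',[plane('top',f(p),.038)[:2].round(4) for p in((34,290),(208,221),(240,300),(66,370))])
print('varnish',plane('top',f((163,78)),.1),'square',plane('top',f((320,480)),.018))
s=readout.state();import scipy.spatial.transform as t
w,x,y,z=s['orientation'];print(t.Rotation.from_quat([x,y,z,w]).as_matrix().round(3))
E
```

```text
axis [ 0.6063613 -0.1579487  0.063    ]
0.17933956926549596
0.17919850739318557
0.1806529923729584
0.17741463494424295
pointer [0.58553329 0.04232919 0.035     ] 0.20135799057441814
knob [ 0.50568016 -0.27792009  0.12      ] 0.15662000496871784
patch [ 0.57963574 -0.14439491  0.129     ] 0.029965991731741394
tip [ 0.61612422 -0.16191914  0.155     ]
ptr 1.674419377693634 95.93716347676697
knob -2.2689925066142704 -130.0036943758072
patch 2.6722435701966187 153.1082784032374
torch tail [0.52943487 0.23356527 0.13      ] [0.53115421 0.23667352 0.12832359]
head? [0.5243118  0.23278066 0.04      ]
uv tail [0.49156395 0.33233594 0.13      ]
big [0.34449456 0.30209873 0.15600006]
dock corners [array([0.5128, 0.3977]), array([0.5934, 0.2058]), array([0.5054, 0.1679]), array([0.4244, 0.359 ])]
varnish [0.74241252 0.25289087 0.1       ] square [0.30761625 0.07553854 0.018     ]
[[-0.     0.932  0.363]
 [ 0.002  0.363 -0.932]
 [-1.     0.    -0.002]]
```

```bash
python3 -m crank '[{"claw":0.087,"tx":0.028,"ty":0.03,"tz":0,"turn":0.05},{"claw":0.087,"tx":0.028,"ty":0.03,"tz":0,"turn":0.05},{"claw":0.087,"tx":0.028,"ty":0.03,"tz":0,"turn":0.05},{"claw":0.087,"tx":0.028,"ty":0.03,"tz":0,"turn":0.05},{"claw":0.087,"tx":0.028,"ty":0.03,"tz":0,"turn":0.05},{"claw":0.087,"tx":0.028,"ty":0.03,"tz":0,"turn":0.05},{"claw":0.087,"tx":0.028,"ty":0.03,"tz":0,"turn":0.05},{"claw":0.087,"tx":0.028,"ty":0.03,"tz":0,"turn":0.05},{"claw":0.087,"tx":0.028,"ty":0.03,"tz":0,"turn":0.05},{"claw":0.087,"tx":0.026,"ty":0.0325,"tz":0,"turn":0.05}]'; python3 - <<'E'
from h import *
s=readout.state();print(s['eef_pos'],s['wrist_force'])
i=vision.camera_info('wrist');im=cam('wrist');cv2.imwrite('pics/w1.png',im[:,:,::-1])
print(proj('wrist',[.505,-.279,.12],i))
E
```

```text
t: 1.15
eef_pos: [0.5062, -0.2786, 0.2224]
orientation: [0.665, 0.241, 0.665, -0.242]
wrist_force: [-0.5, -0.3, -0.5]
finger_gap: 0.0869
[ 0.50615652 -0.27857476  0.22235504] [-0.46164236 -0.28322682 -0.49651978]
[278.61154758 205.01019787]
```

View pics/w1.png

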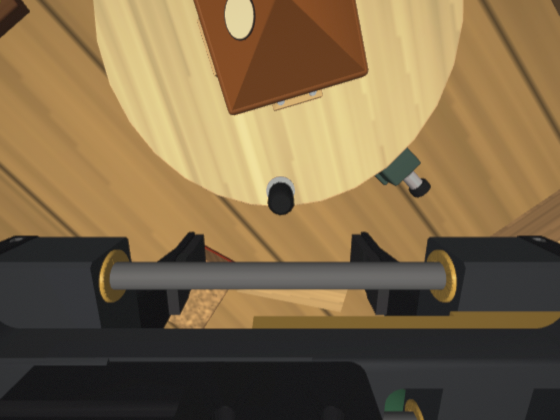

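The knob's top shows at (281,201), between the jaws and slightly to one side.

```bash
python3 - <<'E'
from h import *
i=vision.camera_info('wrist');im=cv2.imread('pics/w1.png')[:,:,::-1]
b,l=blobs(im[150:240,240:320],(0,0,0),(180,255,60),30);print(b)
crop(im,240,160,80,70,8,'pics/w1c.png')
print(plane('wrist',(281,202),.12,i))
E
```

```text
[(array([40.4, 48.4]), array([ 28,  33,  26,  32, 638], dtype=int32))]
[ 0.51208715 -0.27195535  0.12      ]
```

View pics/w1c.png

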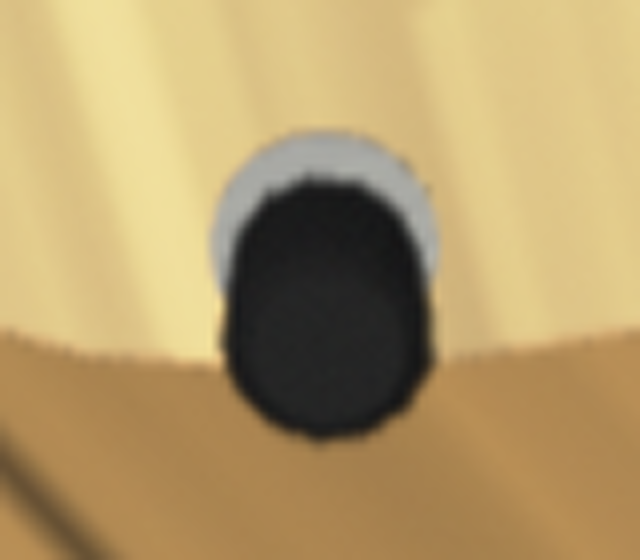

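```bash
python3 - <<'E'
from h import *
i=vision.camera_info('wrist')
print(-i['R'].T@i['t'], i['R'])
print('patch w',plane('wrist',(239,17),.129,i),'tip',plane('wrist',(277,32),.155,i))
print('base',plane('wrist',(240+326/8,160+245/8),.066,i))
im=cam('top');cv2.imwrite('pics/t2.png',im[:,:,::-1])
E
```

```text
[ 0.55431205 -0.21620437  0.38532659] [[ 0.77005986 -0.63797076 -0.00105907]
 [-0.61568899 -0.74359759  0.26074834]
 [-0.16713733 -0.20013977 -0.96540623]]
patch w [ 0.58228162 -0.13560111  0.129     ] tip [ 0.59377153 -0.16772342  0.155     ]
base [ 0.51158551 -0.27303413  0.066     ]
```

```bash
python3 - <<'E'
from h import *
g=lambda p:(np.array(p)/3.3+[170,150])
f=lambda p:(np.array(p)/3.3+[170,130])
print('scene knob top',plane('scene',g((57,272)),.12),'base',plane('scene',g((60,318)),.064))
print('tri',tri('top',(367.6,221.2),'scene',g((57,272))))
print('top collar',plane('top',f((650,303)),.066))
print('scene tip',plane('scene',g((217,265)),.155))
x=[g(p) for p in((218,242),(218,472),(27,352),(409,355))]
print('scene axis', [plane('scene',p,.063)[:2].round(4) for p in x])
print('scene torch tail',plane('scene',g((546,160)),.13), 'ptr',plane('scene',(292,244.6),.035))
E
```

```text
scene knob top [ 0.52029654 -0.27866328  0.12      ] base [ 0.51618708 -0.27887774  0.064     ]
tri [ 0.50691069 -0.27748626  0.11129531]
top collar [ 0.50755641 -0.28389712  0.066     ]
scene tip [ 0.61647542 -0.15441046  0.155     ]
scene axis [array([ 0.4517, -0.0933]), array([ 0.7812, -0.2186]), array([ 0.5543, -0.3218]), array([0.6995, 0.0027])]
scene torch tail [0.53660347 0.23861364 0.13      ] ptr [0.60196965 0.04478842 0.035     ]
```

```bash
python3 -m crank '[{"claw":0.07,"tx":0.005,"ty":0.004,"tz":-0.02,"turn":0},{"claw":0.07,"tx":0,"ty":0,"tz":-0.03,"turn":0},{"claw":0.07,"tx":0,"ty":0,"tz":-0.03,"turn":0},{"claw":0.07,"tx":0,"ty":0,"tz":-0.03,"turn":0},{"claw":0.07,"tx":0,"ty":0,"tz":-0.02,"turn":0},{"claw":0.07,"tx":0,"ty":0,"tz":-0.01,"turn":0},{"claw":0.07,"tx":0,"ty":0,"tz":-0.004,"turn":0},{"claw":0.07,"tx":0,"ty":0,"tz":0,"turn":0},{"claw":0.07,"tx":0,"ty":0,"tz":0,"turn":0},{"claw":0.07,"tx":0,"ty":0,"tz":0,"turn":0}]'; python3 - <<'E'
from h import *
i=vision.camera_info('wrist');im=cam('wrist');cv2.imwrite('pics/w2.png',im[:,:,::-1])
s=readout.state();print(s['eef_pos'],s['wrist_force'],proj('wrist',s['eef_pos']+[0,0,.019],i),proj('wrist',s['eef_pos']+[0,0,.042],i))
E
```

```text
t: 2.25
eef_pos: [0.5107, -0.2764, 0.0797]
orientation: [0.665, 0.242, 0.664, -0.242]
wrist_force: [-0.4, -0.3, 0.6]
finger_gap: 0.07
[ 0.51064315 -0.27620749  0.079619  ] [-0.104289    0.06774244 -1.38989617] [280.35259978 263.92119474] [280.92960176 286.98572402]
```

View pics/w2.png

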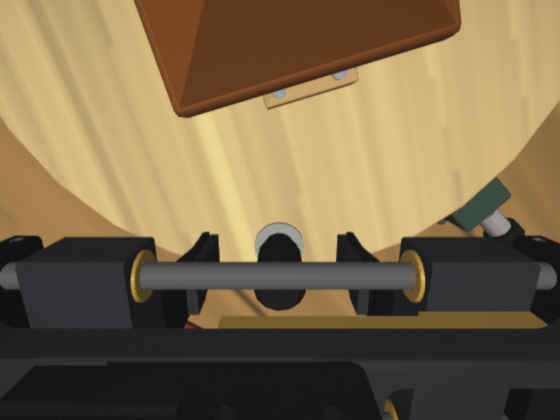

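```bash
python3 - <<'E'
import numpy as np
C=np.array([.613,-.157]);a=np.radians(229.4-np.arange(0,61,5));r=.158
P=C+r*np.c_[np.cos(a),np.sin(a)];print(P.round(4));print(np.diff(P,axis=0).round(4))
E
```

```text
[[ 0.5102 -0.277 ]
 [ 0.5001 -0.2675]
 [ 0.4909 -0.2573]
 [ 0.4826 -0.2463]
 [ 0.4753 -0.2346]
 [ 0.4691 -0.2223]
 [ 0.464  -0.2095]
 [ 0.46   -0.1963]
 [ 0.4571 -0.1828]
 [ 0.4555 -0.1691]
 [ 0.455  -0.1553]
 [ 0.4558 -0.1416]
 [ 0.4577 -0.1279]]
[[-0.0101  0.0094]
 [-0.0092  0.0103]
 [-0.0083  0.011 ]
 [-0.0073  0.0117]
 [-0.0062  0.0123]
 [-0.0051  0.0128]
 [-0.004   0.0132]
 [-0.0028  0.0135]
 [-0.0017  0.0137]
 [-0.0005  0.0138]
 [ 0.0007  0.0138]
 [ 0.0019  0.0136]]
```

First row lets the jaws close around the knob. Then 9 steps of 5°.

```bash
python3 -m crank '[{"claw":0.032,"tx":0,"ty":0,"tz":0,"turn":0},{"claw":0.032,"tx":0,"ty":0,"tz":0,"turn":0},{"claw":0.032,"tx":0,"ty":0,"tz":0,"turn":0},{"claw":0.032,"tx":-0.010,"ty":0.0095,"tz":0,"turn":-0.087},{"claw":0.032,"tx":-0.009,"ty":0.0105,"tz":0,"turn":-0.087},{"claw":0.032,"tx":-0.0085,"ty":0.011,"tz":0,"turn":-0.087},{"claw":0.032,"tx":-0.007,"ty":0.0115,"tz":0,"turn":-0.087},{"claw":0.032,"tx":-0.006,"ty":0.0125,"tz":0,"turn":-0.087},{"claw":0.032,"tx":-0.005,"ty":0.013,"tz":0,"turn":-0.087},{"claw":0.032,"tx":-0.004,"ty":0.013,"tz":0,"turn":-0.087}]'; python3 - <<'E'
from h import *
i=vision.camera_info('wrist');im=cam('wrist');cv2.imwrite('pics/w3.png',im[:,:,::-1])
s=readout.state();print(s['eef_pos'],s['wrist_force'],s['finger_gap'],proj('wrist',s['eef_pos']+[0,0,.042],i))
E
```

```text
t: 3.3
eef_pos: [0.4606, -0.1949, 0.0788]
orientation: [0.561, 0.431, 0.56, -0.431]
wrist_force: [0.3, -0.6, 0.5]
finger_gap: 0.0322
[ 0.45894328 -0.19219059  0.07854852] [-1.36597887  1.61571485  0.24270027] 0.03200727089589893 [274.60598476 286.60701317]
```

View pics/w3.png

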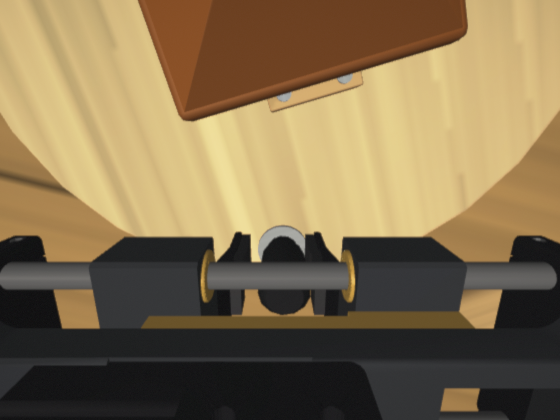

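```bash
python3 -m crank '[{"claw":0.032,"tx":-0.0015,"ty":0.0085,"tz":0,"turn":-0.053},{"claw":0.032,"tx":-0.0015,"ty":0.0085,"tz":0,"turn":-0.053},{"claw":0.032,"tx":-0.001,"ty":0.0085,"tz":0,"turn":-0.053},{"claw":0.032,"tx":-0.0005,"ty":0.0085,"tz":0,"turn":-0.053},{"claw":0.032,"tx":0,"ty":0.0085,"tz":0,"turn":-0.053},{"claw":0.032,"tx":0.0005,"ty":0.0085,"tz":0,"turn":-0.053},{"claw":0.032,"tx":0.001,"ty":0.0085,"tz":0,"turn":-0.053},{"claw":0.032,"tx":0,"ty":0,"tz":0,"turn":0},{"claw":0.032,"tx":0,"ty":0,"tz":0,"turn":0},{"claw":0.032,"tx":0,"ty":0,"tz":0,"turn":0}]'; python3 - <<'E'
from h import *
i=vision.camera_info('wrist');im=cam('wrist');cv2.imwrite('pics/w4.png',im[:,:,::-1])
t=cam('top');cv2.imwrite('pics/t4.png',t[:,:,::-1]);crop(t,170,120,240,160,3.3,'pics/t4c.png')
s=readout.state();print(s['eef_pos'],s['wrist_force'],s['finger_gap'],proj('wrist',s['eef_pos']+[0,0,.042],i))
E
```

```text
t: 4.35
eef_pos: [0.4579, -0.1355, 0.0786]
orientation: [0.473, 0.526, 0.472, -0.526]
wrist_force: [0.0, 0.1, -0.7]
finger_gap: 0.0321
[ 0.45774315 -0.13543885  0.07855366] [0.29905571 0.94686945 0.25872468] 0.03180073127553917 [280.42022894 284.19222163]
```

View pics/w4.png

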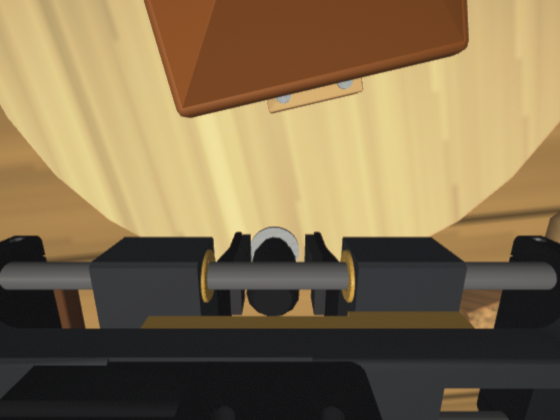

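View pics/t4c.png

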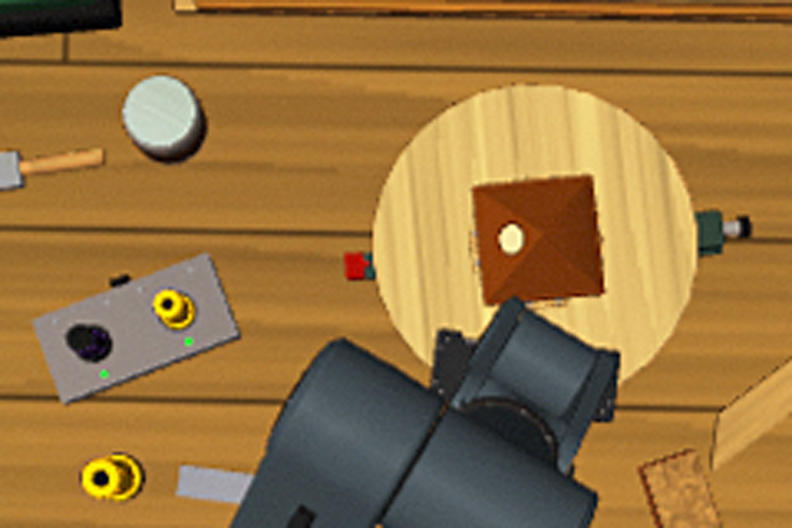

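```bash
python3 -m crank '[{"claw":0.05,"tx":0,"ty":0,"tz":0,"turn":0},{"claw":0.06,"tx":0,"ty":0,"tz":0,"turn":0},{"claw":0.07,"tx":0,"ty":0,"tz":0,"turn":0},{"claw":0.07,"tx":0,"ty":0,"tz":0.015,"turn":0},{"claw":0.087,"tx":0,"ty":0,"tz":0.03,"turn":0},{"claw":0.087,"tx":0,"ty":0,"tz":0.035,"turn":0},{"claw":0.087,"tx":0,"ty":0,"tz":0.035,"turn":0},{"claw":0.087,"tx":0,"ty":0,"tz":0.035,"turn":0.05},{"claw":0.087,"tx":0,"ty":0.02,"tz":0.02,"turn":0.05},{"claw":0.087,"tx":0.008,"ty":0.04,"tz":0,"turn":0.05}]'
python3 -m crank '[{"claw":0.087,"tx":0.008,"ty":0.04,"tz":0,"turn":0.05},{"claw":0.087,"tx":0.008,"ty":0.04,"tz":0,"turn":0.05},{"claw":0.087,"tx":0.008,"ty":0.04,"tz":0,"turn":0.05},{"claw":0.087,"tx":0.008,"ty":0.04,"tz":0,"turn":0.05},{"claw":0.087,"tx":0.008,"ty":0.04,"tz":0,"turn":0.05},{"claw":0.087,"tx":0.008,"ty":0.04,"tz":0,"turn":0.05},{"claw":0.087,"tx":0.008,"ty":0.04,"tz":0,"turn":0.05},{"claw":0.087,"tx":0.01,"ty":0.03,"tz":0,"turn":0},{"claw":0.087,"tx":0,"ty":0,"tz":0,"turn":0},{"claw":0.087,"tx":0,"ty":0,"tz":0,"turn":0}]'
python3 - <<'E'
from h import *
i=vision.camera_info('wrist');im=cam('wrist');cv2.imwrite('pics/w5.png',im[:,:,::-1])
t=cam('top');crop(t,170,120,240,160,3.3,'pics/t5c.png')
s=readout.state();print(s['eef_pos'],s['wrist_force'],s['finger_gap'],proj('wrist',s['eef_pos']+[0,0,-.117],i))
E
```

```text
t: 5.45
eef_pos: [0.4678, -0.0773, 0.2519]
orientation: [0.513, 0.491, 0.507, -0.489]
wrist_force: [0.7, -0.2, -0.4]
finger_gap: 0.0866
t: 6.45
eef_pos: [0.531, 0.235, 0.2481]
orientation: [0.588, 0.392, 0.588, -0.393]
wrist_force: [-0.1, -0.6, -0.8]
finger_gap: 0.0873
[0.53092907 0.2337681  0.24825416] [ 0.10503975  0.44249994 -0.40428745] 0.08662905341482145 [280.32496678 199.48627094]
```

View pics/w5.png

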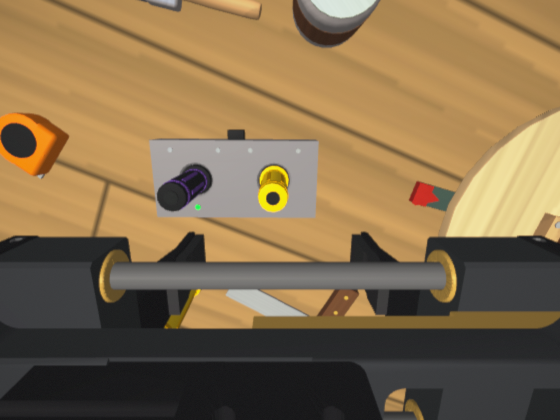

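View pics/t5c.png

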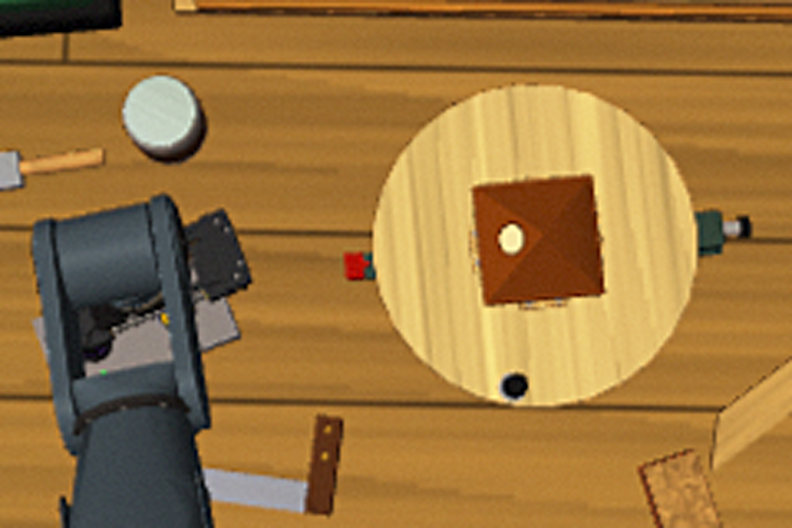

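```bash
python3 - <<'E'
from h import *
f=lambda p:(np.array(p)/3.3+[170,120])
i=vision.camera_info('wrist')
t=plane('wrist',(272.5,197.5),.13,i);s=readout.state();print('torch',t,'delta',t-s['eef_pos'],'uv',plane('wrist',(172,195),.13,i))
c=plane('top',f((535,245)),.063);k=plane('top',f((515,385)),.12);p=plane('top',f((357,266)),.035);pa=plane('top',f((511,239)),.129)
ang=lambda v:np.degrees(np.arctan2(v[1],v[0]))
print(c,k,np.linalg.norm(k-c),ang(k-c),ang(p-c),ang(pa-c))
e=[plane('top',f(q),.103) for q in((473,188),(593,176),(604,295),(484,305))]
print([ang(e[(j+1)%4]-e[j]) for j in range(4)], sum(e)/4)
print('w ptr',plane('wrist',(424,195),.035,i))
E
```

```text
torch [0.52944747 0.24027112 0.13      ] delta [-0.0014816   0.00650302 -0.11825416] uv [0.49415563 0.33247227 0.13      ]
[ 0.60635225 -0.15739718  0.063     ] [ 0.44887242 -0.13240509  0.12      ] 0.1693325222711256 170.98234884052798 96.790263968716 94.24354817017057
[np.float64(-83.29876731738888), np.float64(-174.5139944221757), np.float64(95.72959347692665), np.float64(5.961639754496184)] [ 0.60592469 -0.15768404  0.103     ]
w ptr [0.58557223 0.04968397 0.035     ]
```

Platter check: cap edges face 96.0° and the pointer lies at 96.8°, so it sits in the notch. The wrist view puts the dock torch's tail at (272,197), about 6 mm off in y. I correct for that and descend.

```bash
python3 -m crank '[{"claw":0.087,"tx":-0.001,"ty":0.0055,"tz":-0.02,"turn":0},{"claw":0.087,"tx":0,"ty":0,"tz":-0.03,"turn":0},{"claw":0.087,"tx":0,"ty":0,"tz":-0.03,"turn":0},{"claw":0.087,"tx":0,"ty":0,"tz":-0.03,"turn":0},{"claw":0.087,"tx":0,"ty":0,"tz":-0.03,"turn":0},{"claw":0.087,"tx":0,"ty":0,"tz":-0.02,"turn":0},{"claw":0.087,"tx":0,"ty":0,"tz":-0.01,"turn":0},{"claw":0.087,"tx":0,"ty":0,"tz":-0.005,"turn":0},{"claw":0.087,"tx":0,"ty":0,"tz":0,"turn":0},{"claw":0.087,"tx":0,"ty":0,"tz":0,"turn":0}]'
python3 - <<'E'
from h import *
i=vision.camera_info('wrist');im=cam('wrist');cv2.imwrite('pics/w6.png',im[:,:,::-1])
s=readout.state();print(s['eef_pos'],s['wrist_force'],s['finger_gap'],proj('wrist',s['eef_pos']+[0,0,.057],i))
E
```

```text
t: 7.55
eef_pos: [0.5314, 0.2401, 0.0746]
orientation: [0.588, 0.394, 0.587, -0.393]
wrist_force: [0.9, -0.7, 0.8]
finger_gap: 0.0869
[0.531489   0.2403006  0.07475426] [ 0.54738077 -0.31594185 -0.30150805] 0.08692971728371947 [281.49093167 304.78223533]
```

View pics/w6.png

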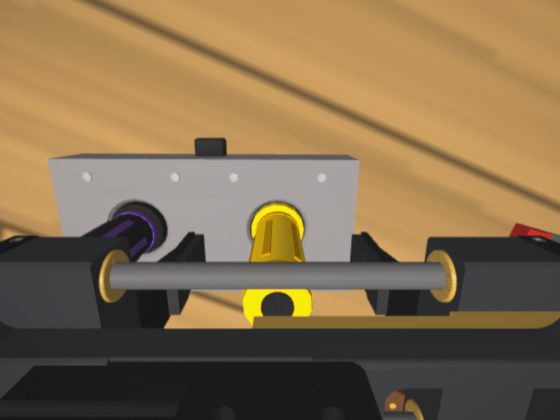

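```bash
python3 -m crank '[{"claw":0.087,"tx":-0.0005,"ty":0.0015,"tz":0,"turn":0},{"claw":0.04,"tx":0,"ty":0,"tz":0,"turn":0},{"claw":0.02,"tx":0,"ty":0,"tz":0,"turn":0},{"claw":0.02,"tx":0,"ty":0,"tz":0,"turn":0},{"claw":0.02,"tx":0,"ty":0,"tz":0,"turn":0},{"claw":0.02,"tx":0,"ty":0,"tz":0,"turn":0},{"claw":0.02,"tx":0,"ty":0,"tz":0,"turn":0},{"claw":0.02,"tx":0,"ty":0,"tz":0,"turn":0},{"claw":0.02,"tx":0,"ty":0,"tz":0.005,"turn":0},{"claw":0.02,"tx":0,"ty":0,"tz":0.005,"turn":0}]'
```

```text
t: 8.6
eef_pos: [0.5298, 0.2415, 0.0835]
orientation: [0.588, 0.393, 0.588, -0.393]
wrist_force: [0.8, -0.9, -2.1]
finger_gap: 0.0296
```

```bash
python3 -m crank '[{"claw":0.02,"tx":0,"ty":0,"tz":0.005,"turn":0},{"claw":0.02,"tx":0,"ty":0,"tz":0.005,"turn":0},{"claw":0.02,"tx":0,"ty":0,"tz":0,"turn":0},{"claw":0.02,"tx":0.0037,"ty":0.0015,"tz":0,"turn":0},{"claw":0.02,"tx":0.0037,"ty":0.0015,"tz":0,"turn":0},{"claw":0.02,"tx":0.0037,"ty":0.0015,"tz":0,"turn":0},{"claw":0.02,"tx":0.0037,"ty":0.0015,"tz":0,"turn":0},{"claw":0.02,"tx":0.0037,"ty":0.0015,"tz":0,"turn":0},{"claw":0.02,"tx":0,"ty":0,"tz":0,"turn":0},{"claw":0.02,"tx":0,"ty":0,"tz":0,"turn":0}]'
python3 - <<'E'
from h import *
im=cam('wrist');cv2.imwrite('pics/w7.png',im[:,:,::-1])
t=cam('scene');crop(t,270,130,140,120,5,'pics/s7c.png')
s=readout.state();print(s['eef_pos'],s['wrist_force'],s['moment'],s['finger_gap'])
E
```

```text
t: 9.6
eef_pos: [0.5455, 0.2473, 0.0928]
orientation: [0.587, 0.39, 0.589, -0.396]
wrist_force: [-4.0, -6.0, 2.1]
finger_gap: 0.0292
[0.54548672 0.24730694 0.09284303] [-4.25347814 -5.95952253  1.05905658] [-1.22634773  0.8949547  -0.00492288] 0.029511608597412135
```

View pics/w7.png

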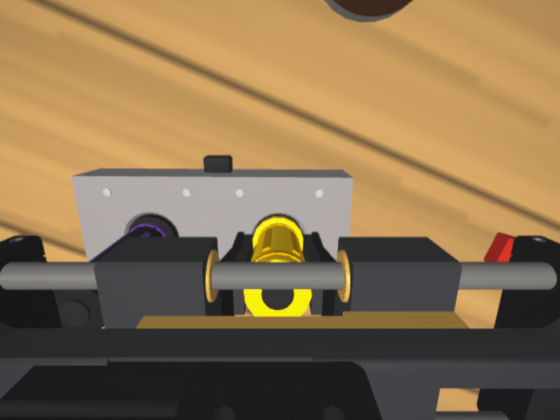

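View pics/s7c.png

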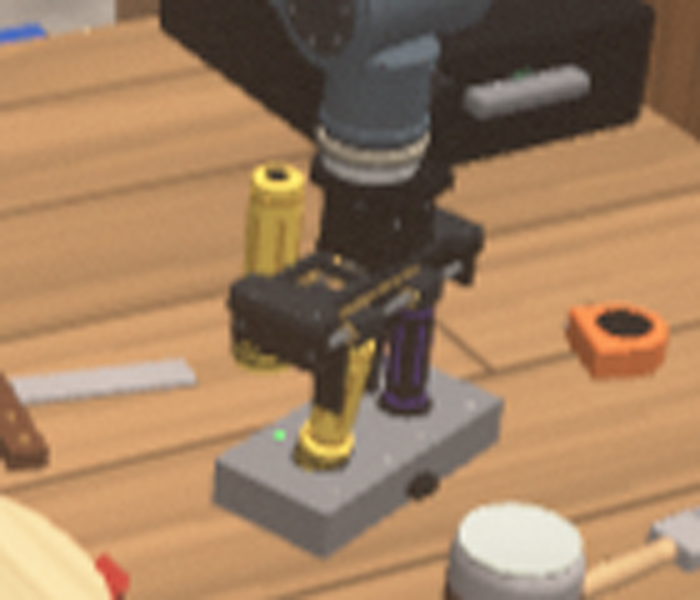

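The torch is pivoting in the pads with its lens caught in the socket, and the side force is about 7 N. I continue the arc.

```bash
python3 -m crank '[{"claw":0.02,"tx":0.0046,"ty":0.0019,"tz":0,"turn":0},{"claw":0.02,"tx":0.0046,"ty":0.0019,"tz":0,"turn":0},{"claw":0.02,"tx":0.0046,"ty":0.0019,"tz":-0.001,"turn":0},{"claw":0.02,"tx":0.0046,"ty":0.0019,"tz":-0.001,"turn":0},{"claw":0.02,"tx":0.0046,"ty":0.0019,"tz":-0.001,"turn":0},{"claw":0.02,"tx":0.0046,"ty":0.0019,"tz":-0.001,"turn":0},{"claw":0.02,"tx":0.0046,"ty":0.0019,"tz":-0.002,"turn":0},{"claw":0.02,"tx":0,"ty":0,"tz":0,"turn":0},{"claw":0.02,"tx":0,"ty":0,"tz":0,"turn":0},{"claw":0.02,"tx":0,"ty":0,"tz":0,"turn":0}]'
python3 - <<'E'
from h import *
im=cam('wrist');cv2.imwrite('pics/w8.png',im[:,:,::-1])
t=cam('scene');crop(t,270,130,140,120,5,'pics/s8c.png')
s=readout.state();print(s['eef_pos'],s['wrist_force'],s['moment'],s['finger_gap'])
E
```

```text
t: 10.7
eef_pos: [0.5808, 0.2628, 0.0875]
orientation: [0.588, 0.393, 0.588, -0.393]
wrist_force: [-1.6, -1.1, -0.7]
finger_gap: 0.029
[0.58080707 0.26283295 0.08769256] [-1.60160787 -1.36768779 -1.22832535] [-0.24096227  0.37310594  0.01411371] 0.029145077481125763
```

View pics/w8.png

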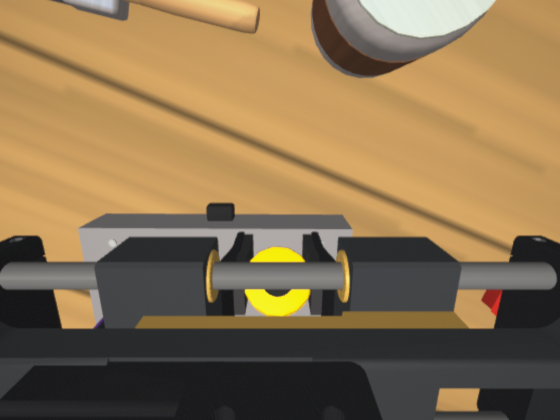

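View pics/s8c.png

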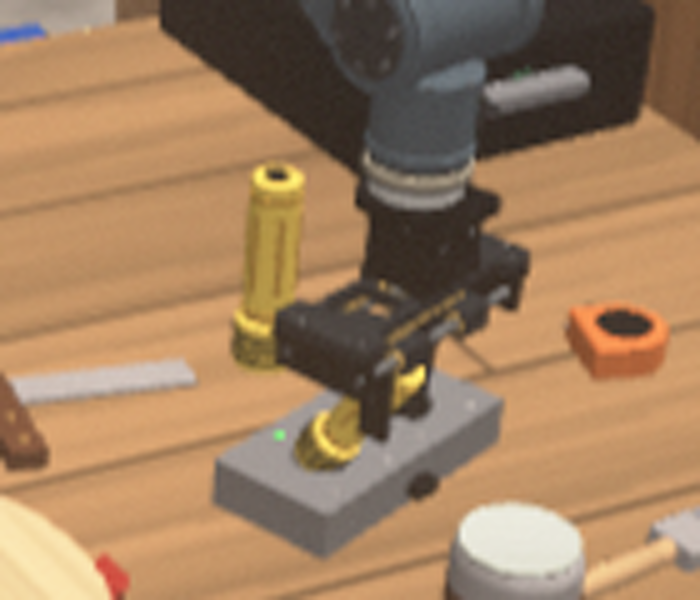

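```bash
python3 - <<'E'
from h import *
i=vision.camera_info('wrist');s=readout.state();g=s['eef_pos']+[0,0,.019];d=np.array([.922,.387,0])
for L in(.033,.036,.04):
  print(L,[(a,proj('wrist',g+L*(np.sin(np.radians(a))*d+np.cos(np.radians(a))*np.array([0,0,1])),i).round(0)) for a in(0,30,40,45,50,60)])
E
```

```text
0.033 [(0, array([281., 298.])), (30, array([281., 258.])), (40, array([281., 245.])), (45, array([281., 239.])), (50, array([281., 233.])), (60, array([281., 222.]))]
0.036 [(0, array([282., 302.])), (30, array([281., 258.])), (40, array([281., 243.])), (45, array([281., 236.])), (50, array([281., 229.])), (60, array([281., 218.]))]
0.04 [(0, array([282., 308.])), (30, array([281., 257.])), (40, array([281., 240.])), (45, array([281., 232.])), (50, array([281., 225.])), (60, array([281., 212.]))]
```

```bash
python3 - <<'E'
from h import *
s=readout.state();g=s['eef_pos']+[0,0,.019];d=np.array([.922,.387,0])
T=tri('wrist',(277,283),'scene',(352,205.5)); print('tail tri',T,(T-g), (T-g)@d)
for z in (.12,.13,.14): 
    p=plane('wrist',(277,283),z); print(z,(p-g)@d)
for z in(.1,.12,.13,.14): p=plane('scene',(352,205.5),z); print(z,p,(p-g)@d)
i=vision.camera_info('wrist');print(-i['R'].T@i['t'])
im=cv2.imread('pics/w8.png')[:,:,::-1];crop(im,220,200,120,130,4.5,'pics/w8c.png')
E
```

```text
tail tri [0.58870266 0.27014515 0.12638345] [0.00789559 0.0073122  0.0196909 ] 0.010109556552943166
0.12 -0.0043768767541964276
0.13 0.0015035993299293052
0.14 0.00738407541405514
0.1 [0.55746413 0.29510278 0.1       ] -0.009033761912185488
0.12 [0.5845663  0.27618838 0.12      ] 0.008634566534186004
0.13 [0.59811739 0.26673118 0.13      ] 0.01746873075737183
0.14 [0.61166847 0.25727398 0.14      ] 0.026302894980557497
[0.64692767 0.29197848 0.25029454]
```

View pics/w8c.png

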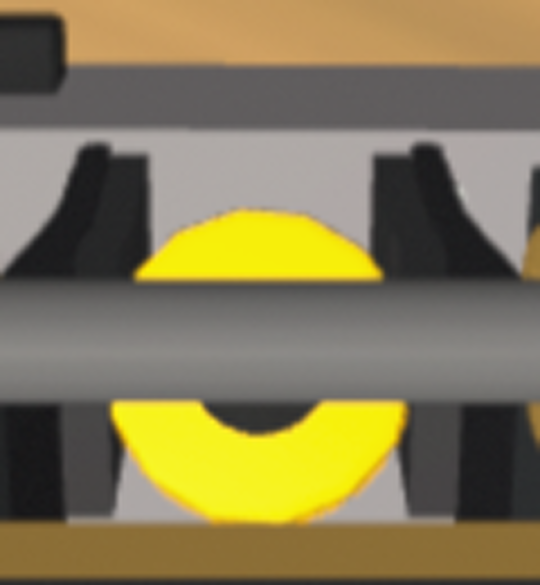

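```bash
python3 - <<'E'
from h import *
s=readout.state();g=s['eef_pos']+[0,0,.019];d=np.array([.922,.387,0])
i=vision.camera_info('wrist');im=cv2.imread('pics/w8.png')[:,:,::-1]
h=cv2.cvtColor(im,cv2.COLOR_RGB2HSV);m=cv2.inRange(h,(24,150,120),(36,255,255));m[:240]=0;m[320:]=0;m[:,:230]=0;m[:,330:]=0
c=max(cv2.findContours(m,cv2.RETR_EXTERNAL,cv2.CHAIN_APPROX_NONE)[0],key=cv2.contourArea)
ys,xs=np.nonzero(m);pts=np.array([[x,y] for y in range(245,320) for x in ([xs[ys==y].min(),xs[ys==y].max()] if (ys==y).any() else [])])
e=cv2.fitEllipse(pts.astype(np.float32));print(e)
z=294.1*.03/e[1][1] if e[1][1]>0 else 0
for w in e[1]:
  z=294.1*.03/w; pc=np.array([(e[0][0]-i['cx'])/i['fx']*z,(e[0][1]-i['cy'])/i['fy']*z,z]); X=i['R'].T@(pc-i['t']);print(w,z,X,(X-g)@d,X[2]-g[2])
E
```

```text
((277.0589904785156, 281.29144287109375), (66.17894744873047, 69.340576171875), 1.9528721570968628)
66.17894744873047 0.133320343404302 [0.58285445 0.26572468 0.13108121] 0.0030067948811619456 0.024388657387673637
69.340576171875 0.12724151553241156 [0.58577591 0.26692174 0.13651682] 0.006163642633503557 0.02982426653824065
```

The tail seen from the wrist shows the torch slid about 10 mm in the pads, and the tilt is only about 30°. I bring it back upright into the socket, then regrasp with an offset that allows for the slide.

```bash
python3 -m crank '[{"claw":0.02,"tx":-0.0056,"ty":-0.0024,"tz":0,"turn":0},{"claw":0.02,"tx":-0.0056,"ty":-0.0024,"tz":0,"turn":0},{"claw":0.02,"tx":-0.0056,"ty":-0.0024,"tz":0,"turn":0},{"claw":0.02,"tx":-0.0056,"ty":-0.0024,"tz":0,"turn":0},{"claw":0.02,"tx":-0.0056,"ty":-0.0024,"tz":0,"turn":0},{"claw":0.02,"tx":-0.0056,"ty":-0.0024,"tz":0,"turn":0},{"claw":0.02,"tx":-0.0056,"ty":-0.0024,"tz":0,"turn":0},{"claw":0.02,"tx":-0.0056,"ty":-0.0024,"tz":0,"turn":0},{"claw":0.02,"tx":-0.0056,"ty":-0.0024,"tz":0,"turn":0},{"claw":0.02,"tx":0,"ty":0,"tz":0,"turn":0}]'
python3 - <<'E'
from h import *
im=cam('wrist');cv2.imwrite('pics/w9.png',im[:,:,::-1])
t=cam('scene');crop(t,270,130,140,120,5,'pics/s9c.png')
s=readout.state();print(s['eef_pos'],s['wrist_force'],s['moment'],s['finger_gap'])
E
```

```text
t: 11.8
eef_pos: [0.5471, 0.2466, 0.0984]
orientation: [0.596, 0.406, 0.578, -0.382]
wrist_force: [11.8, 7.3, 29.5]
finger_gap: 0.0291
[0.54719451 0.24665612 0.0984378 ] [ 9.43837394  7.55526789 30.27283479] [ 1.66963013 -1.76530848 -0.05632962] 0.029529604887572745
```

View pics/w9.png

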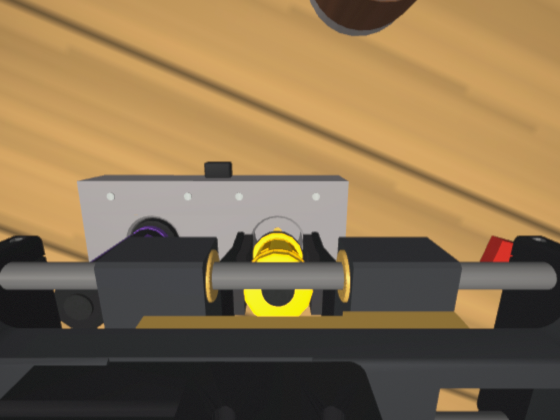

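View pics/s9c.png

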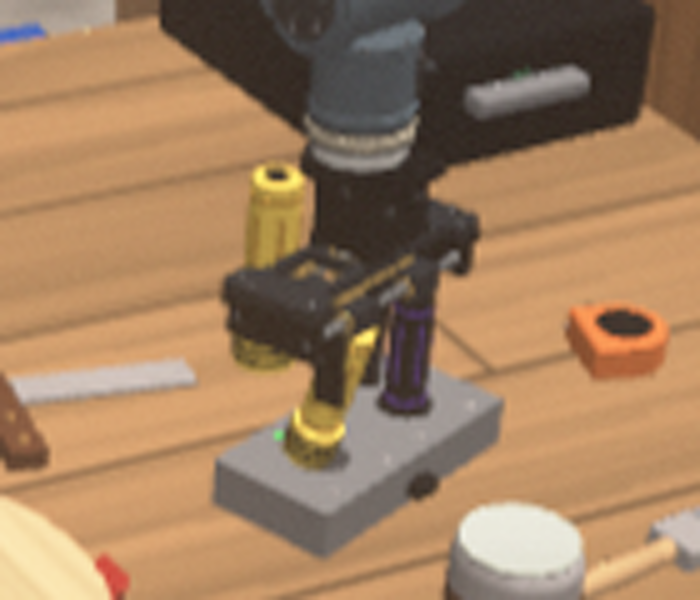

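The lens has climbed over the near rim and now bears on the dock top with about 30 N up, still slanted. I lift clear and measure how it sits.

```bash
python3 -m crank '[{"claw":0.02,"tx":0,"ty":0,"tz":0.02,"turn":0},{"claw":0.02,"tx":0,"ty":0,"tz":0.03,"turn":0},{"claw":0.02,"tx":0,"ty":0,"tz":0.03,"turn":0},{"claw":0.02,"tx":0,"ty":0,"tz":0.03,"turn":0},{"claw":0.02,"tx":0,"ty":0,"tz":0.02,"turn":0},{"claw":0.02,"tx":0,"ty":0,"tz":0.01,"turn":0},{"claw":0.02,"tx":0,"ty":0,"tz":0,"turn":0},{"claw":0.02,"tx":0,"ty":0,"tz":0,"turn":0},{"claw":0.02,"tx":0,"ty":0,"tz":0,"turn":0},{"claw":0.02,"tx":0,"ty":0,"tz":0,"turn":0}]'
python3 - <<'E'
from h import *
im=cam('wrist');cv2.imwrite('pics/w10.png',im[:,:,::-1])
t=cam('scene');cv2.imwrite('pics/s10.png',t[:,:,::-1]);crop(t,270,100,140,120,5,'pics/s10c.png')
s=readout.state();print(s['eef_pos'],s['wrist_force'],s['moment'],s['finger_gap'])
E
```

```text
t: 12.9
eef_pos: [0.5296, 0.2407, 0.2261]
orientation: [0.587, 0.392, 0.588, -0.394]
wrist_force: [-0.6, 0.6, -0.7]
finger_gap: 0.0296
[0.52996223 0.24080078 0.22652477] [ 0.0052424  -0.05689831 -3.03524461] [ 0.02199356 -0.05058827  0.01052633] 0.02954115851183163
```

View pics/w10.png

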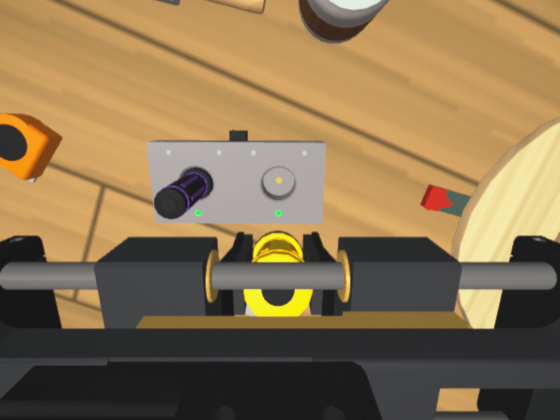

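View pics/s10c.png

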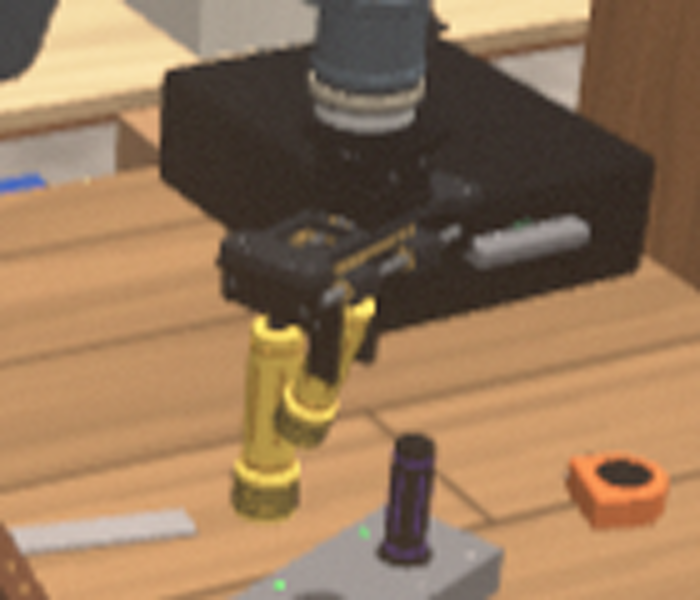

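```bash
python3 -m crank '[{"claw":0.02,"tx":0,"ty":0,"tz":0.01,"turn":0.13},{"claw":0.02,"tx":0,"ty":0,"tz":0.01,"turn":0.13},{"claw":0.02,"tx":0,"ty":0,"tz":0.01,"turn":0.13},{"claw":0.02,"tx":0,"ty":0,"tz":0,"turn":0.13},{"claw":0.02,"tx":0,"ty":0,"tz":0,"turn":0.13},{"claw":0.02,"tx":0,"ty":0,"tz":0,"turn":0.13},{"claw":0.02,"tx":0,"ty":0,"tz":0,"turn":0.13},{"claw":0.02,"tx":0,"ty":0,"tz":0,"turn":0.13},{"claw":0.02,"tx":0,"ty":0,"tz":0,"turn":0.13},{"claw":0.02,"tx":0,"ty":0,"tz":0,"turn":0.11}]'
python3 - <<'E'
from h import *
im=cam('wrist');cv2.imwrite('pics/w11.png',im[:,:,::-1])
t=cam('scene');cv2.imwrite('pics/s11.png',t[:,:,::-1]);crop(t,270,100,140,120,5,'pics/s11c.png')
s=readout.state();print(s['eef_pos'],s['orientation'],s['wrist_force'],s['finger_gap'])
E
```

```text
t: 14.0
eef_pos: [0.5302, 0.2409, 0.257]
orientation: [0.706, -0.037, 0.706, 0.037]
wrist_force: [-0.4, -0.3, -1.8]
finger_gap: 0.0293
[0.53018965 0.24089582 0.2570675 ] [ 0.70587788 -0.03566578  0.70654034  0.03556839] [-0.02682398  0.05736494 -2.42177967] 0.02934176655448205
```

View pics/s11c.png

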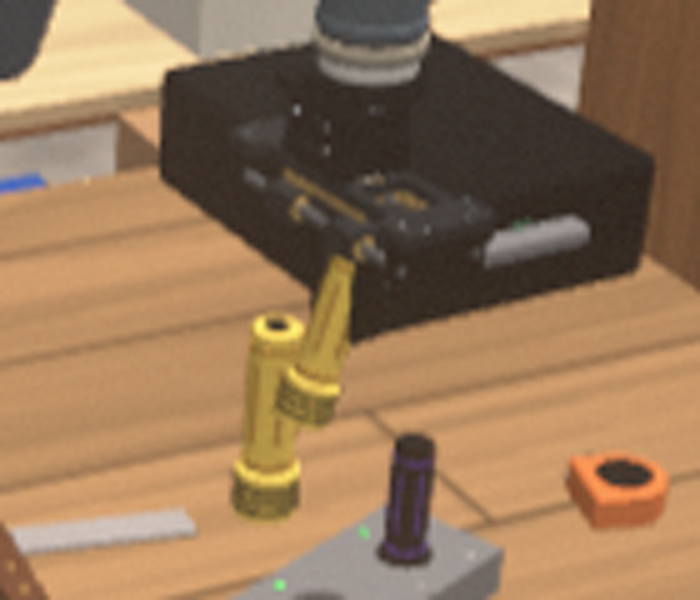

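View pics/w11.png

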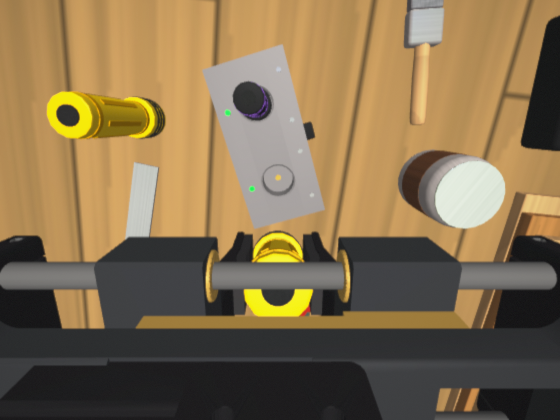

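```bash
cat >> h.py <<'E'
def inplane(n,uv,g,d,i=None):
    i=i or vision.camera_info(n);R=i['R'];C=-R.T@i['t'];r=R.T@np.linalg.solve(K(i),[uv[0],uv[1],1])
    nn=np.array([-d[1],d[0],0]);X=C+r*(nn@(g-C))/(nn@r);return (X-g)@d,X[2]-g[2]
E
python3 - <<'E'
from h import *
s=readout.state();g=s['eef_pos']+[0,0,.019];a=np.radians(95.8);d=np.array([np.cos(a),np.sin(a),0])
S=cv2.imread('pics/s11.png')[:,:,::-1];crop(S,315,140,40,50,12,'pics/s11d.png')
W=cv2.imread('pics/w11.png')[:,:,::-1];crop(W,220,210,120,120,5,'pics/w11d.png')
for nm,p in(('lens',(304,412)),('headtop',(313,378)),('barrel',(338,285)),('lensL',(275,400)),('lensR',(331,422))):
    q=(270+p[0]/5,100+p[1]/5);print(nm,np.round(inplane('scene',q,g,d),4))
print('tail',inplane('wrist',(277,285),g,d))
E
```

```text
lens [-0.0238 -0.0806]
headtop [-0.0187 -0.0562]
barrel [-0.0046  0.0091]
lensL [-0.0487 -0.0649]
lensR [-0.0003 -0.0946]
tail (np.float64(0.14981871942029804), np.float64(0.2703824389598195))
```

View pics/s11d.png

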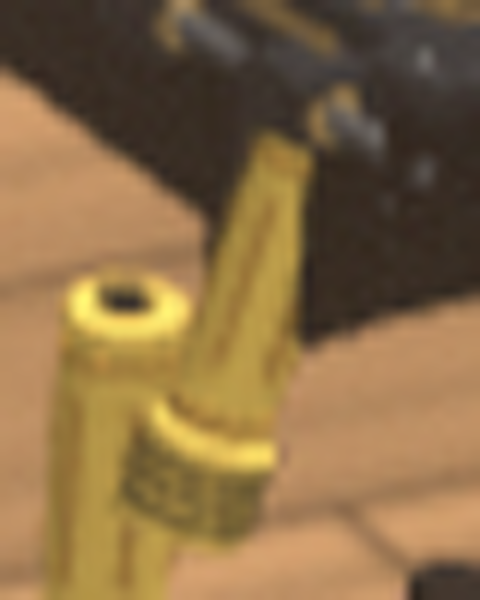

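View pics/w11d.png

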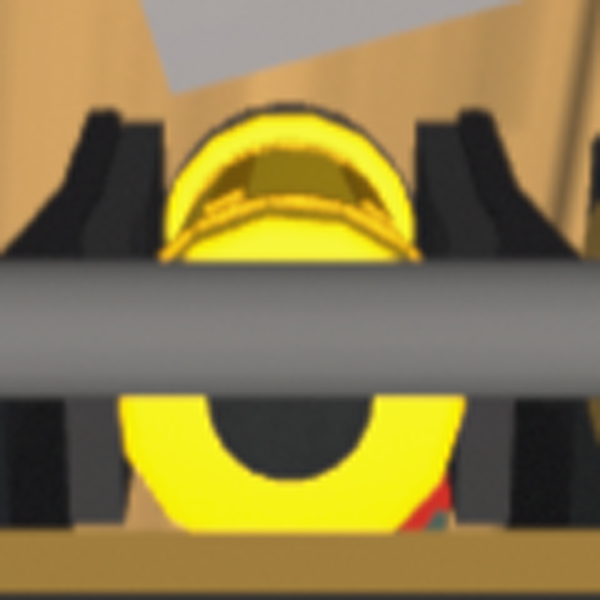

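The slant measures only about 15°, and the torch sits about 4 mm off the pads' middle. I take it back to the socket, let it stand upright there, and regrasp with an offset. First I turn back over the socket.

```bash
python3 -m crank '[{"claw":0.02,"tx":0.002,"ty":0.001,"tz":0,"turn":-0.13},{"claw":0.02,"tx":0.002,"ty":0.001,"tz":0,"turn":-0.13},{"claw":0.02,"tx":0.002,"ty":0.001,"tz":0,"turn":-0.13},{"claw":0.02,"tx":0.002,"ty":0.001,"tz":0,"turn":-0.13},{"claw":0.02,"tx":0.002,"ty":0.001,"tz":-0.01,"turn":-0.13},{"claw":0.02,"tx":0.002,"ty":0.001,"tz":-0.02,"turn":-0.13},{"claw":0.02,"tx":0.002,"ty":0.001,"tz":-0.02,"turn":-0.13},{"claw":0.02,"tx":0.002,"ty":0.001,"tz":-0.02,"turn":-0.13},{"claw":0.02,"tx":0.002,"ty":0.001,"tz":-0.02,"turn":-0.13},{"claw":0.02,"tx":0.004,"ty":0,"tz":-0.02,"turn":-0.11}]'
python3 - <<'E'
from h import *
W=cv2.imread('pics/w10.png')
im=cam('wrist');cv2.imwrite('pics/w12.png',im[:,:,::-1])
t=cam('scene');crop(t,270,130,140,120,5,'pics/s12c.png')
i=vision.camera_info('wrist');s=readout.state();print(s['eef_pos'],s['wrist_force'],s['finger_gap'])
E
```

```text
t: 15.1
eef_pos: [0.5522, 0.2501, 0.1465]
orientation: [0.586, 0.395, 0.586, -0.395]
wrist_force: [0.2, 0.5, -1.7]
finger_gap: 0.0293
[0.55070411 0.24932729 0.14451234] [ 0.0766686  -0.18472992 -1.5010289 ] 0.029541808291268335
```

View pics/w12.png

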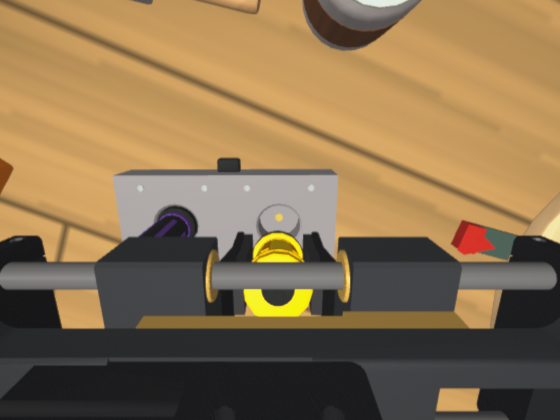

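View pics/s12c.png

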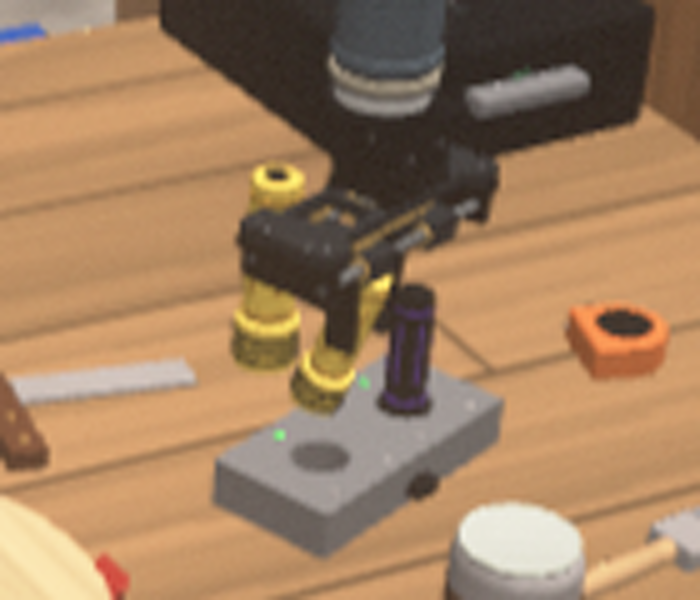

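```bash
python3 - <<'E'
from h import *
s=readout.state();g=s['eef_pos']+[0,0,.019];d=np.array([.922,.387,0])
print('socket w12',plane('wrist',(279,223),.038),'scene',plane('scene',(270+320/5,130+457/5),.038))
for nm,p in(('lens',(317,400)),('headtop',(331,362)),('tailregion',(382,285))):
    print(nm,np.round(inplane('scene',(270+p[0]/5,130+p[1]/5),g,d),4))
print('known uv check', [plane('scene',(270+404/5,130+400/5),.038)])
E
```

```text
socket w12 [0.53036354 0.24130615 0.038     ] scene [0.53989052 0.2390479  0.038     ]
lens [-0.0244 -0.0852]
headtop [-0.0156 -0.0505]
tailregion [0.0194 0.0243]
known uv check [array([0.49850785, 0.33319832, 0.038     ])]
```

```bash
python3 -m crank '[{"claw":0.02,"tx":0.0045,"ty":0.0015,"tz":0,"turn":0},{"claw":0.02,"tx":0.0045,"ty":0.0015,"tz":0,"turn":0},{"claw":0.02,"tx":0,"ty":0,"tz":-0.01,"turn":0},{"claw":0.02,"tx":0,"ty":0,"tz":-0.008,"turn":0},{"claw":0.02,"tx":0,"ty":0,"tz":-0.006,"turn":0},{"claw":0.02,"tx":0,"ty":0,"tz":-0.004,"turn":0},{"claw":0.02,"tx":0,"ty":0,"tz":-0.004,"turn":0},{"claw":0.02,"tx":0,"ty":0,"tz":0,"turn":0},{"claw":0.02,"tx":0,"ty":0,"tz":0,"turn":0},{"claw":0.02,"tx":0,"ty":0,"tz":0,"turn":0}]'
python3 - <<'E'
from h import *
im=cam('wrist');cv2.imwrite('pics/w13.png',im[:,:,::-1])
t=cam('scene');crop(t,310,180,60,60,10,'pics/s13c.png')
i=vision.camera_info('wrist');s=readout.state();print(s['eef_pos'],s['wrist_force'],s['finger_gap'])
E
```

```text
t: 16.2
eef_pos: [0.5616, 0.253, 0.1159]
orientation: [0.588, 0.393, 0.588, -0.393]
wrist_force: [0.4, -0.2, -2.2]
finger_gap: 0.029
[0.56159693 0.25299289 0.11587008] [ 0.36170185 -0.52825155 -2.12137418] 0.02945648632768844
```

View pics/s13c.png

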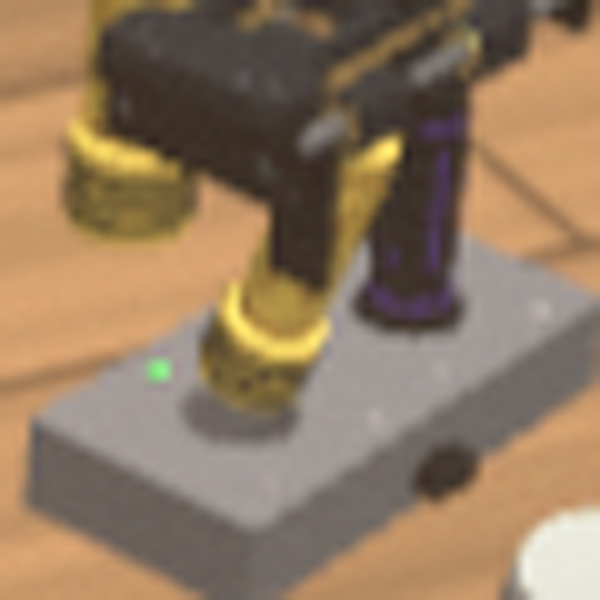

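View pics/w13.png

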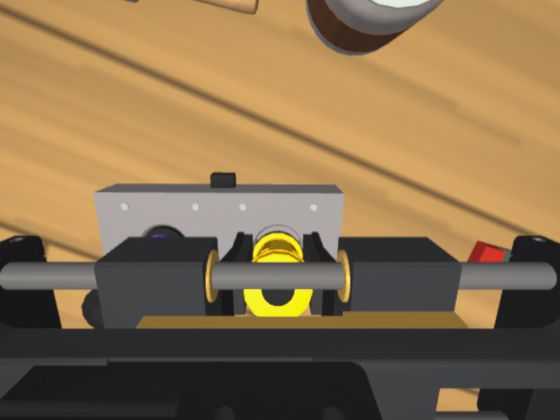

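```bash
python3 -m crank '[{"claw":0.02,"tx":0.002,"ty":0.001,"tz":0,"turn":0},{"claw":0.02,"tx":0.001,"ty":0,"tz":-0.004,"turn":0},{"claw":0.02,"tx":0,"ty":0,"tz":-0.004,"turn":0},{"claw":0.02,"tx":0,"ty":0,"tz":-0.003,"turn":0},{"claw":0.02,"tx":0,"ty":0,"tz":-0.003,"turn":0},{"claw":0.02,"tx":0,"ty":0,"tz":-0.003,"turn":0},{"claw":0.02,"tx":0,"ty":0,"tz":0,"turn":0},{"claw":0.02,"tx":0,"ty":0,"tz":0,"turn":0},{"claw":0.02,"tx":0,"ty":0,"tz":0,"turn":0},{"claw":0.02,"tx":0,"ty":0,"tz":0,"turn":0}]'
python3 - <<'E'
from h import *
im=cam('wrist');cv2.imwrite('pics/w14.png',im[:,:,::-1])
t=cam('scene');crop(t,310,180,60,60,10,'pics/s14c.png')
i=vision.camera_info('wrist');s=readout.state();print(s['eef_pos'],s['wrist_force'],s['finger_gap'])
E
```

```text
t: 17.3
eef_pos: [0.5679, 0.2554, 0.1031]
orientation: [0.59, 0.396, 0.586, -0.391]
wrist_force: [-0.5, 1.7, 17.6]
finger_gap: 0.0296
[0.56788881 0.25543901 0.10315873] [-1.30912745  1.54626048 18.4073966 ] 0.029398892358691746
```

View pics/s14c.png

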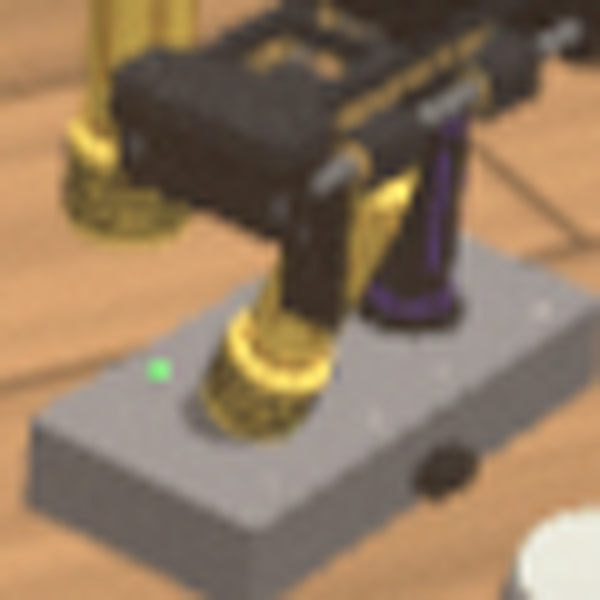

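View pics/w14.png

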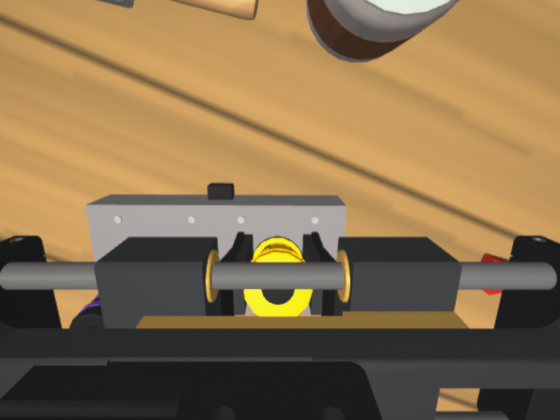

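Pressing there bears on the far rim. I right the torch against the dock's outer +x wall instead, stand it on the bench and regrasp it offset. I lift and go beside the dock.

```bash
python3 -m crank '[{"claw":0.02,"tx":0,"ty":0,"tz":0.02,"turn":0},{"claw":0.02,"tx":0,"ty":0,"tz":0.03,"turn":0},{"claw":0.02,"tx":0.02,"ty":0.004,"tz":0.005,"turn":0},{"claw":0.02,"tx":0.025,"ty":0.005,"tz":0,"turn":0},{"claw":0.02,"tx":0.025,"ty":0.005,"tz":0,"turn":0},{"claw":0.02,"tx":0.005,"ty":0,"tz":0,"turn":0},{"claw":0.02,"tx":0,"ty":0,"tz":-0.02,"turn":0},{"claw":0.02,"tx":0,"ty":0,"tz":-0.02,"turn":0},{"claw":0.02,"tx":0,"ty":0,"tz":-0.02,"turn":0},{"claw":0.02,"tx":0,"ty":0,"tz":0,"turn":0}]'
python3 - <<'E'
from h import *
im=cam('wrist');cv2.imwrite('pics/w15.png',im[:,:,::-1])
t=cam('scene');crop(t,310,160,90,80,8,'pics/s15c.png')
i=vision.camera_info('wrist');s=readout.state();print(s['eef_pos'],s['wrist_force'],s['finger_gap'])
E
```

```text
t: 18.4
eef_pos: [0.6354, 0.2669, 0.0896]
orientation: [0.585, 0.391, 0.59, -0.396]
wrist_force: [-1.3, -0.1, -2.6]
finger_gap: 0.0297
[0.63838684 0.26772368 0.09301294] [ 0.70067121 -0.11069673 -1.59535484] 0.02947292436334843
```

View pics/s15c.png

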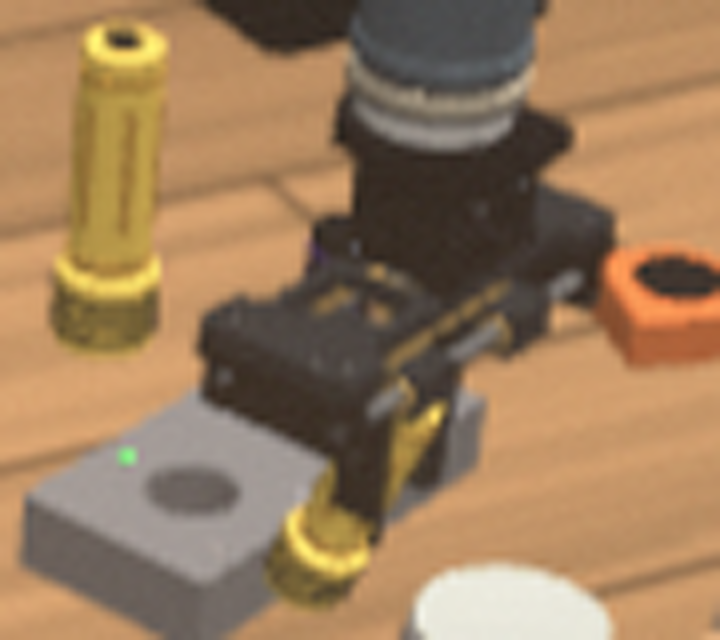

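View pics/w15.png

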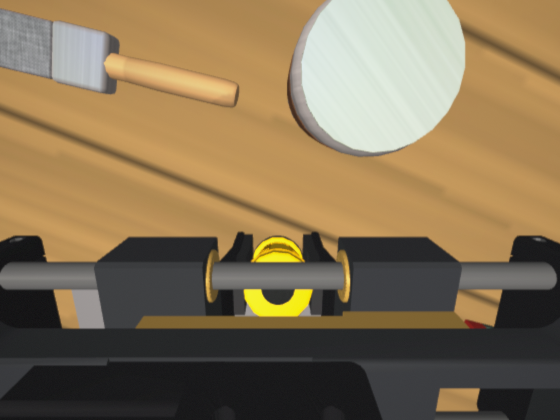

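```bash
python3 -m crank '[{"claw":0.02,"tx":0,"ty":0,"tz":-0.008,"turn":0},{"claw":0.02,"tx":-0.005,"ty":-0.002,"tz":0,"turn":0},{"claw":0.02,"tx":-0.005,"ty":-0.002,"tz":0,"turn":0},{"claw":0.02,"tx":-0.005,"ty":-0.002,"tz":0.001,"turn":0},{"claw":0.02,"tx":-0.005,"ty":-0.002,"tz":0.001,"turn":0},{"claw":0.02,"tx":-0.005,"ty":-0.002,"tz":0.001,"turn":0},{"claw":0.02,"tx":-0.005,"ty":-0.002,"tz":0.001,"turn":0},{"claw":0.02,"tx":-0.005,"ty":-0.002,"tz":0.001,"turn":0},{"claw":0.02,"tx":0,"ty":0,"tz":0,"turn":0},{"claw":0.02,"tx":0,"ty":0,"tz":0,"turn":0}]'
python3 - <<'E'
from h import *
im=cam('wrist');cv2.imwrite('pics/w16.png',im[:,:,::-1])
t=cam('scene');crop(t,310,160,90,80,8,'pics/s16c.png')
i=vision.camera_info('wrist');s=readout.state();print(s['eef_pos'],s['wrist_force'],s['finger_gap'])
E
```

```text
t: 19.5
eef_pos: [0.6099, 0.2556, 0.0943]
orientation: [0.591, 0.397, 0.584, -0.389]
wrist_force: [5.4, 2.1, 1.1]
finger_gap: 0.0297
[0.60998164 0.25557816 0.09415179] [5.44040743 3.23583995 1.73679647] 0.029492929195717114
```

View pics/s16c.png

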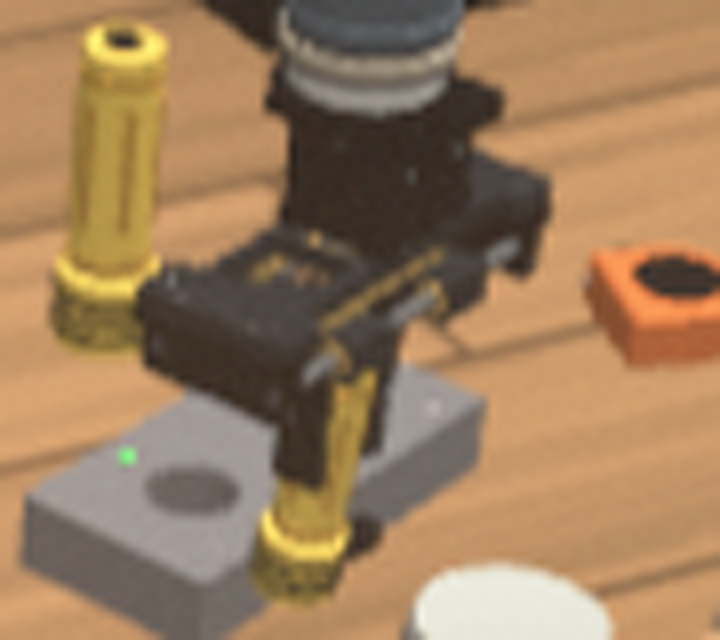

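View pics/w16.png

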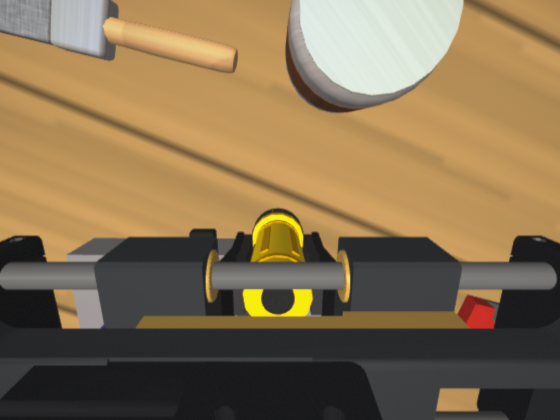

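```bash
python3 -m crank '[{"claw":0.02,"tx":-0.0045,"ty":-0.002,"tz":0,"turn":0},{"claw":0.02,"tx":-0.0045,"ty":-0.002,"tz":0,"turn":0},{"claw":0.02,"tx":-0.0045,"ty":-0.002,"tz":0,"turn":0},{"claw":0.02,"tx":0,"ty":0,"tz":0,"turn":0},{"claw":0.02,"tx":0.0045,"ty":0.002,"tz":0,"turn":0},{"claw":0.02,"tx":0,"ty":0,"tz":0,"turn":0},{"claw":0.02,"tx":0,"ty":0,"tz":0,"turn":0},{"claw":0.02,"tx":0,"ty":0,"tz":0,"turn":0},{"claw":0.02,"tx":0,"ty":0,"tz":0,"turn":0},{"claw":0.02,"tx":0,"ty":0,"tz":0,"turn":0}]'
python3 - <<'E'
from h import *
im=cam('wrist');cv2.imwrite('pics/w17.png',im[:,:,::-1])
t=cam('scene');crop(t,310,160,90,80,8,'pics/s17c.png')
i=vision.camera_info('wrist');s=readout.state();print(s['eef_pos'],s['wrist_force'],s['finger_gap'])
E
```

```text
t: 20.6
eef_pos: [0.5969, 0.2503, 0.0912]
orientation: [0.589, 0.394, 0.587, -0.392]
wrist_force: [5.1, 1.9, 1.2]
finger_gap: 0.0295
[0.59689655 0.25031796 0.09115683] [4.50769289 1.08448436 0.49617788] 0.029619579200285802
```

View pics/s17c.png

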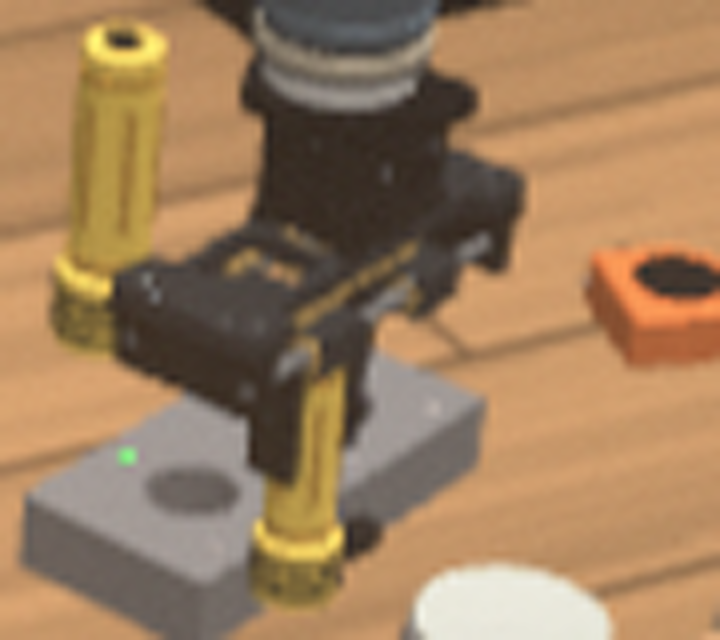

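View pics/w17.png

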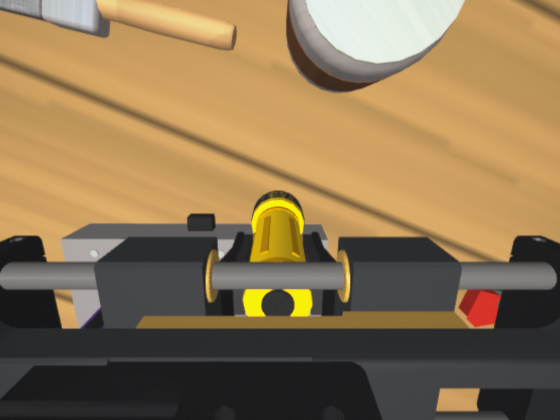

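```bash
python3 -m crank '[{"claw":0.02,"tx":0.004,"ty":0.002,"tz":0,"turn":0},{"claw":0.02,"tx":0,"ty":0,"tz":-0.006,"turn":0},{"claw":0.02,"tx":0,"ty":0,"tz":-0.005,"turn":0},{"claw":0.02,"tx":0,"ty":0,"tz":-0.004,"turn":0},{"claw":0.02,"tx":0,"ty":0,"tz":-0.003,"turn":0},{"claw":0.02,"tx":0,"ty":0,"tz":0,"turn":0},{"claw":0.02,"tx":0,"ty":0,"tz":0,"turn":0},{"claw":0.02,"tx":0,"ty":0,"tz":0,"turn":0},{"claw":0.02,"tx":0,"ty":0,"tz":0,"turn":0},{"claw":0.02,"tx":0,"ty":0,"tz":0,"turn":0}]'
```

```text
t: 21.7
eef_pos: [0.5994, 0.252, 0.0728]
orientation: [0.588, 0.393, 0.588, -0.393]
wrist_force: [-0.5, 0.8, -2.4]
finger_gap: 0.0294
```

```bash
python3 -m crank '[{"claw":0.02,"tx":0,"ty":0,"tz":-0.002,"turn":0},{"claw":0.02,"tx":0,"ty":0,"tz":-0.002,"turn":0},{"claw":0.02,"tx":0,"ty":0,"tz":-0.002,"turn":0},{"claw":0.02,"tx":0,"ty":0,"tz":0,"turn":0},{"claw":0.02,"tx":0,"ty":0,"tz":0,"turn":0},{"claw":0.02,"tx":0,"ty":0,"tz":0,"turn":0},{"claw":0.02,"tx":0,"ty":0,"tz":0,"turn":0},{"claw":0.02,"tx":0,"ty":0,"tz":0,"turn":0},{"claw":0.02,"tx":0,"ty":0,"tz":0,"turn":0},{"claw":0.02,"tx":0,"ty":0,"tz":0,"turn":0}]'; python3 - <<'E'
from h import *
im=cam('wrist');cv2.imwrite('pics/w18.png',im[:,:,::-1])
s=readout.state();print(s['eef_pos'],s['wrist_force'],s['finger_gap'])
E
```

```text
t: 22.7
eef_pos: [0.5994, 0.2519, 0.0666]
orientation: [0.588, 0.393, 0.588, -0.393]
wrist_force: [-0.2, -0.2, -1.7]
finger_gap: 0.0297
[0.59934726 0.25194522 0.06657545] [-0.73429045  0.31346896 -1.74572637] 0.029314185771739068
```

View pics/w18.png

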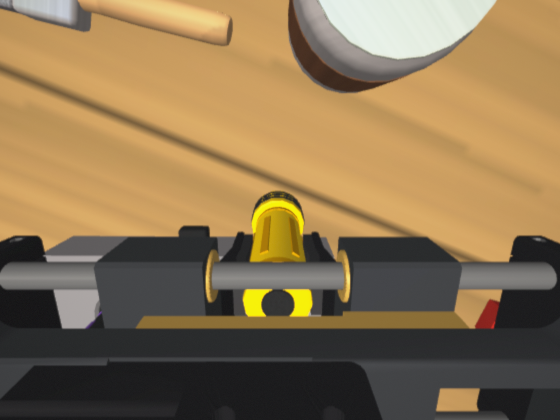

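```bash
python3 -m crank '[{"claw":0.02,"tx":0,"ty":0,"tz":-0.002,"turn":0},{"claw":0.02,"tx":0,"ty":0,"tz":-0.001,"turn":0},{"claw":0.02,"tx":0,"ty":0,"tz":0,"turn":0},{"claw":0.031,"tx":0,"ty":0,"tz":0,"turn":0},{"claw":0.034,"tx":0,"ty":0,"tz":0,"turn":0},{"claw":0.04,"tx":0,"ty":0,"tz":0,"turn":0},{"claw":0.044,"tx":0,"ty":0,"tz":0,"turn":0},{"claw":0.044,"tx":0,"ty":0,"tz":0,"turn":0},{"claw":0.044,"tx":0,"ty":0,"tz":0,"turn":0},{"claw":0.044,"tx":0,"ty":0,"tz":0,"turn":0}]'; python3 - <<'E'
from h import *
im=cam('wrist');cv2.imwrite('pics/w19.png',im[:,:,::-1])
t=cam('scene');crop(t,310,160,90,80,8,'pics/s19c.png')
s=readout.state();print(s['eef_pos'],s['wrist_force'],s['finger_gap'],proj('wrist',s['eef_pos']*[1,1,0]+[0,0,.12]))
E
```

```text
t: 23.75
eef_pos: [0.5994, 0.2519, 0.0634]
orientation: [0.588, 0.393, 0.588, -0.393]
wrist_force: [0.9, 0.2, 0.0]
finger_gap: 0.0438
[0.5993823  0.25193425 0.06347864] [ 1.08478257  0.09727369 -0.04922916] 0.04405116357572244 [281.668366   304.32141744]
```

View pics/w19.png

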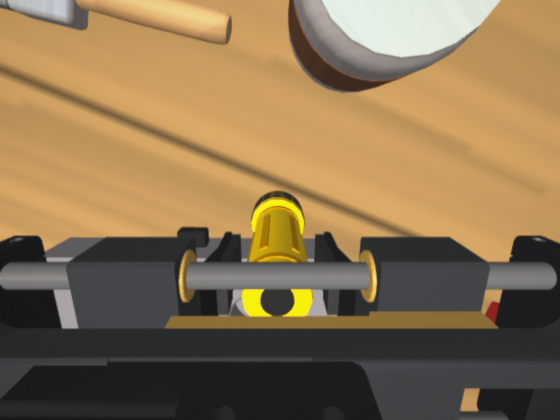

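View pics/s19c.png

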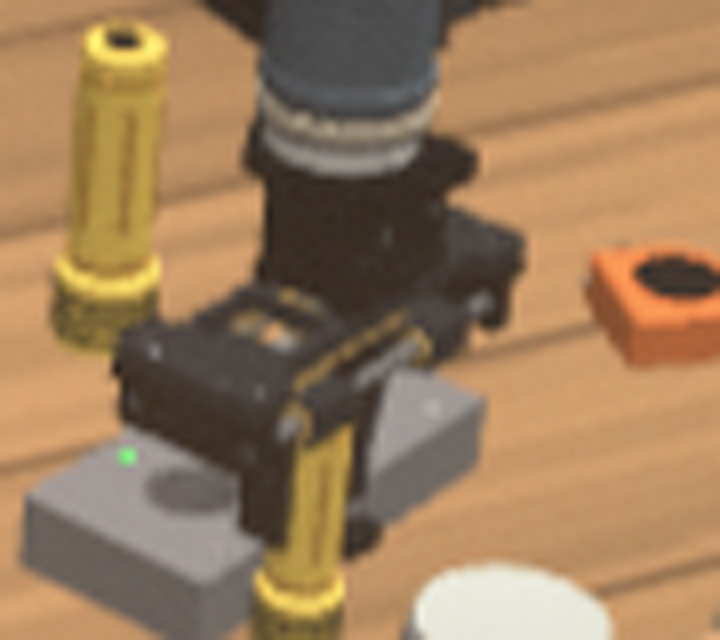

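The torch stands upright on the bench. I regrasp with the pads about 7 mm toward the robot side so the slide during the next tilt ends centred. The tilt will then be done over the dock's other long edge.

```bash
python3 -m crank '[{"claw":0.044,"tx":-0.003,"ty":-0.001,"tz":0,"turn":0},{"claw":0.044,"tx":-0.0035,"ty":-0.0015,"tz":0,"turn":0},{"claw":0.03,"tx":0,"ty":0,"tz":0,"turn":0},{"claw":0.02,"tx":0,"ty":0,"tz":0,"turn":0},{"claw":0.02,"tx":0,"ty":0,"tz":0,"turn":0},{"claw":0.02,"tx":0,"ty":0,"tz":0,"turn":0},{"claw":0.02,"tx":0,"ty":0,"tz":0.02,"turn":0},{"claw":0.02,"tx":0,"ty":0,"tz":0.03,"turn":0},{"claw":0.02,"tx":0,"ty":0,"tz":0.03,"turn":0},{"claw":0.02,"tx":0,"ty":0,"tz":0.03,"turn":0}]'; python3 - <<'E'
from h import *
im=cam('wrist');cv2.imwrite('pics/w20.png',im[:,:,::-1])
t=cam('scene');crop(t,270,120,140,120,5.5,'pics/s20c.png')
s=readout.state();print(s['eef_pos'],s['wrist_force'],s['finger_gap'])
E
```

```text
t: 24.85
eef_pos: [0.5923, 0.2493, 0.1739]
orientation: [0.587, 0.393, 0.588, -0.394]
wrist_force: [0.9, 0.4, -2.6]
finger_gap: 0.029
[0.59597598 0.25029714 0.17801928] [ 0.78717994  0.33825919 -1.2454669 ] 0.029236655314552364
```

View pics/s20c.png

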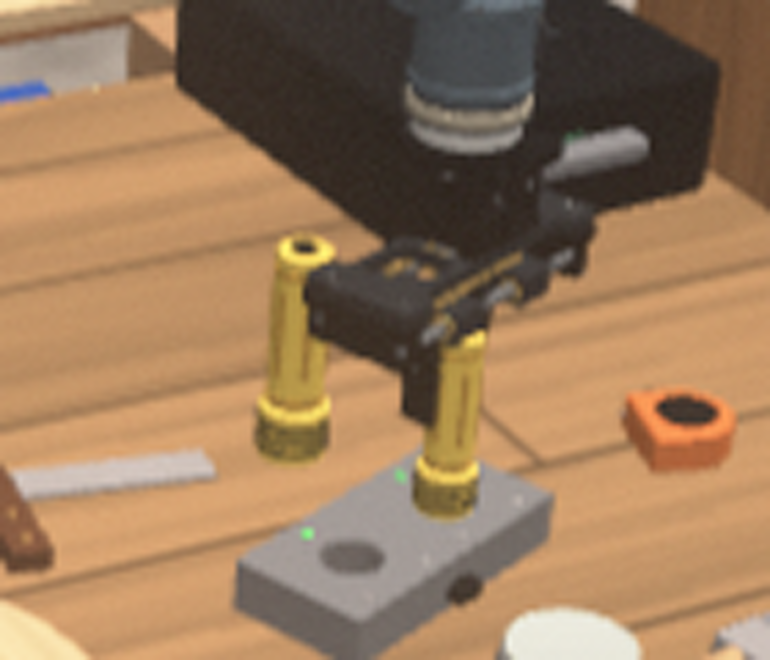

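View pics/w20.png

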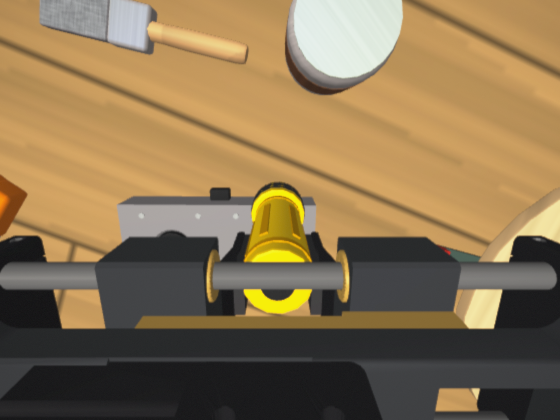

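```bash
python3 -m crank '[{"claw":0.02,"tx":-0.0245,"ty":-0.007,"tz":0,"turn":0},{"claw":0.02,"tx":-0.0245,"ty":-0.007,"tz":0,"turn":0},{"claw":0.02,"tx":-0.0245,"ty":-0.007,"tz":0,"turn":0},{"claw":0.02,"tx":-0.0245,"ty":-0.007,"tz":0,"turn":0},{"claw":0.02,"tx":-0.0245,"ty":-0.007,"tz":0,"turn":0},{"claw":0.02,"tx":-0.0245,"ty":-0.0075,"tz":0,"turn":0},{"claw":0.02,"tx":0,"ty":0,"tz":-0.03,"turn":0},{"claw":0.02,"tx":0,"ty":0,"tz":-0.03,"turn":0},{"claw":0.02,"tx":0,"ty":0,"tz":-0.025,"turn":0},{"claw":0.02,"tx":0,"ty":0,"tz":-0.003,"turn":0}]'; python3 - <<'E'
from h import *
im=cam('wrist');cv2.imwrite('pics/w21.png',im[:,:,::-1])
t=cam('scene');crop(t,270,120,140,120,5.5,'pics/s21c.png')
s=readout.state();print(s['eef_pos'],s['wrist_force'],s['finger_gap'])
E
```

```text
t: 25.95
eef_pos: [0.4428, 0.2062, 0.0823]
orientation: [0.586, 0.391, 0.59, -0.395]
wrist_force: [0.2, 0.8, -2.0]
finger_gap: 0.0291
[0.44496084 0.20671734 0.08450504] [-0.25628841  0.61942094 -1.60862849] 0.028859924016543973
```

View pics/s21c.png

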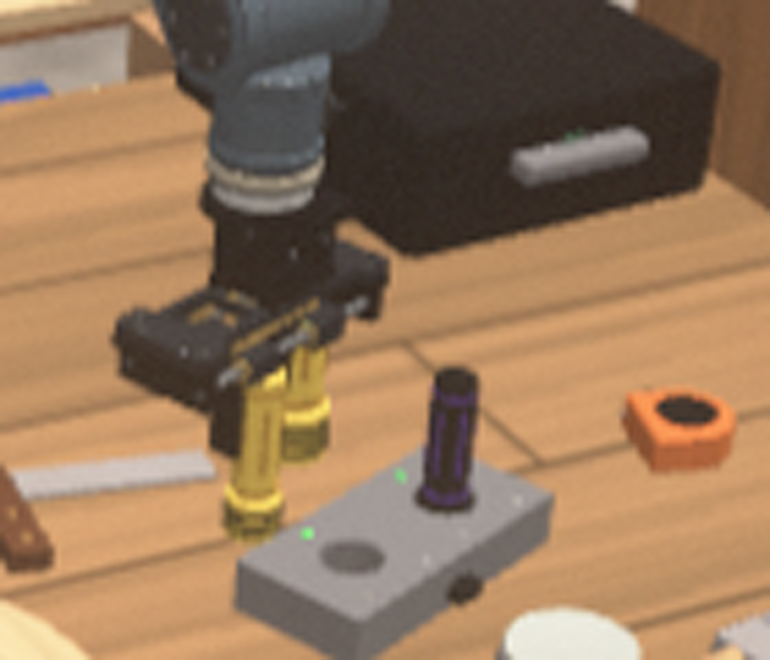

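View pics/w21.png

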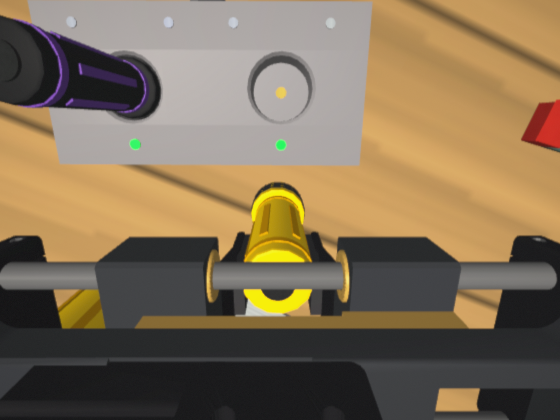

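```bash
python3 - <<'E'
from h import *
s=readout.state();g=s['eef_pos'];d=np.array([.922,.387,0]);p=plane('wrist',(280,163),.038);print(s['eef_pos'],p,(p-g)@d)
R=np.array([0,38.])
for th,so in((0,-8),(10,-5),(20,-1.5),(30,2),(38,5),(43,6),(48,7)):
    t=np.radians(th);n=np.array([np.cos(t),-np.sin(t)]);u=np.array([np.sin(t),np.cos(t)]);G=R+(so-19)*n+(82-16)*u;print(th,G.round(1),'tcp z',(G[1]-19).round(1))
E
```

```text
[0.44496084 0.20671734 0.08450504] [0.48617996 0.22370774 0.038     ] 0.044579308447984536
0 [-27. 104.] tcp z 85.0
10 [-12.2 107.2] tcp z 88.2
20 [  3.3 107. ] tcp z 88.0
30 [ 18.3 103.7] tcp z 84.7
38 [29.6 98.6] tcp z 79.6
43 [35.5 95.1] tcp z 76.1
48 [41.  91.1] tcp z 72.1
```

```bash
python3 -m crank '[{"claw":0.02,"tx":0.008,"ty":0.0034,"tz":0,"turn":0},{"claw":0.02,"tx":0.008,"ty":0.0034,"tz":0,"turn":0},{"claw":0.02,"tx":0.0046,"ty":0.0019,"tz":0.001,"turn":0},{"claw":0.02,"tx":0.0046,"ty":0.0019,"tz":0.001,"turn":0},{"claw":0.02,"tx":0.0046,"ty":0.0019,"tz":0.001,"turn":0},{"claw":0.02,"tx":0.0046,"ty":0.0019,"tz":0,"turn":0},{"claw":0.02,"tx":0.0046,"ty":0.0019,"tz":0,"turn":0},{"claw":0.02,"tx":0.0046,"ty":0.0019,"tz":0,"turn":0},{"claw":0.02,"tx":0,"ty":0,"tz":0,"turn":0},{"claw":0.02,"tx":0,"ty":0,"tz":0,"turn":0}]'; python3 - <<'E'
from h import *
im=cam('wrist');cv2.imwrite('pics/w22.png',im[:,:,::-1])
t=cam('scene');crop(t,300,150,80,80,8,'pics/s22c.png')
s=readout.state();print(s['eef_pos'],s['wrist_force'],s['finger_gap'],(s['eef_pos']-np.array([.4862,.2237,0]))@np.array([.922,.387,0]))
E
```

```text
t: 27.05
eef_pos: [0.4906, 0.2253, 0.0888]
orientation: [0.588, 0.394, 0.587, -0.393]
wrist_force: [-1.2, -0.5, 0.4]
finger_gap: 0.0288
[0.49030468 0.22521645 0.08886278] [-0.64438771 -0.89772814  0.06169473] 0.028492808158988737 0.00437137559182366
```

View pics/s22c.png

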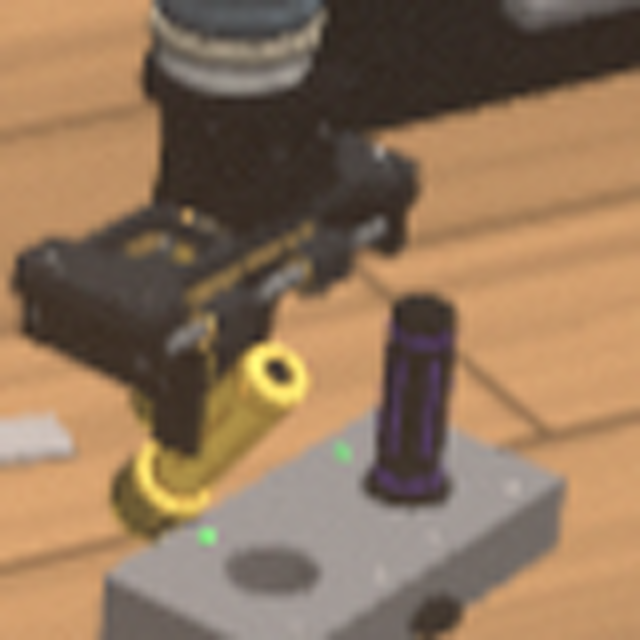

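View pics/w22.png

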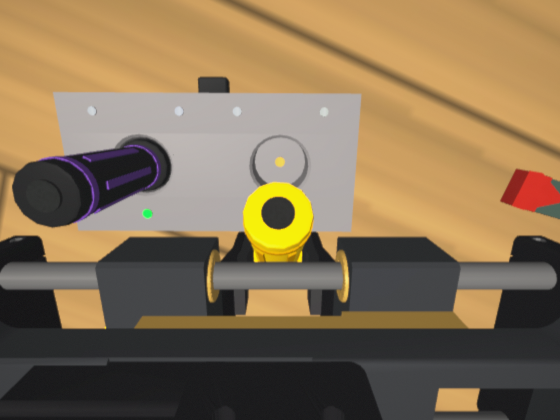

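```bash
python3 - <<'E'
from h import *
i=vision.camera_info('wrist');s=readout.state();g=s['eef_pos']+[0,0,.019];d=np.array([.922,.387,0])
im=cv2.imread('pics/w22.png')[:,:,::-1];h=cv2.cvtColor(im,cv2.COLOR_RGB2HSV);m=cv2.inRange(h,(24,150,120),(36,255,255))
ys,xs=np.nonzero(m[175:250,230:330]);print(xs.min()+230,xs.max()+230,ys.min()+175)
for w,c in((70,(278,213)),(68,(278,215))):
  z=294.1*.03/w;pc=np.array([(c[0]-i['cx'])/i['fx']*z,(c[1]-i['cy'])/i['fy']*z,z]);X=i['R'].T@(pc-i['t']);print('tail',(X-g)@d,X[2]-g[2])
for nm,p in(('tail',(280,372)),('headtop',(178,487)),('lens',(150,505)),('mid',(235,425))):
    print(nm,np.round(inplane('scene',(300+p[0]/8,150+p[1]/8),g,d),4))
E
```

```text
243 312 182
tail 0.03495215895623084 0.02318469773021818
tail 0.03301068015761809 0.019872867284517606
tail [0.0414 0.025 ]
headtop [-0.0077 -0.055 ]
lens [-0.0224 -0.0711]
mid [ 0.0203 -0.0106]
```

The torch swung past what I expected: tilt is about 34°, but it is held only at the fingertips' edge. I'll lean it on the dock edge with its foot on the bench and regrasp it there.

```bash
python3 -m crank '[{"claw":0.02,"tx":-0.0025,"ty":-0.001,"tz":-0.005,"turn":0},{"claw":0.02,"tx":-0.0025,"ty":-0.001,"tz":-0.005,"turn":0},{"claw":0.02,"tx":-0.0025,"ty":-0.001,"tz":-0.005,"turn":0},{"claw":0.02,"tx":-0.0025,"ty":-0.001,"tz":-0.004,"turn":0},{"claw":0.02,"tx":-0.0025,"ty":-0.001,"tz":-0.003,"turn":0},{"claw":0.02,"tx":0,"ty":0,"tz":0,"turn":0},{"claw":0.02,"tx":0,"ty":0,"tz":0,"turn":0},{"claw":0.02,"tx":0,"ty":0,"tz":0,"turn":0},{"claw":0.02,"tx":0,"ty":0,"tz":0,"turn":0},{"claw":0.02,"tx":0,"ty":0,"tz":0,"turn":0}]'; python3 - <<'E'
from h import *
im=cam('wrist');cv2.imwrite('pics/w23.png',im[:,:,::-1])
t=cam('scene');crop(t,300,150,80,80,8,'pics/s23c.png')
s=readout.state();print(s['eef_pos'],s['wrist_force'],s['finger_gap'],(s['eef_pos']-np.array([.4862,.2237,0]))@np.array([.922,.387,0]))
E
```

```text
t: 28.15
eef_pos: [0.4773, 0.2202, 0.0667]
orientation: [0.588, 0.393, 0.588, -0.393]
wrist_force: [-0.2, -0.5, -3.1]
finger_gap: 0.0284
[0.47713664 0.22018735 0.06668019] [-0.40453648 -0.39608675 -2.18438308] 0.029005841613854368 -0.009715810873134499
```

View pics/s23c.png

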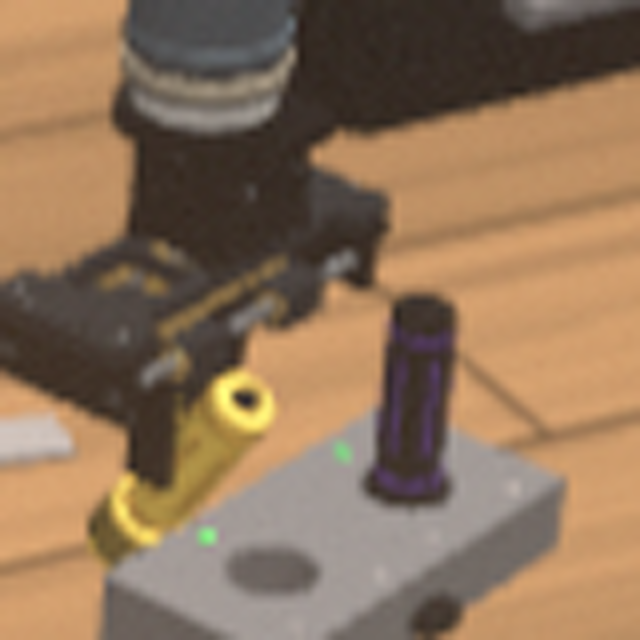

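View pics/w23.png

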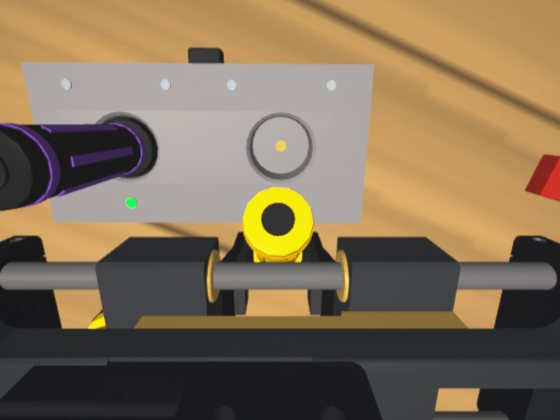

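```bash
python3 -m crank '[{"claw":0.02,"tx":-0.002,"ty":-0.001,"tz":-0.002,"turn":0},{"claw":0.02,"tx":0,"ty":0,"tz":-0.002,"turn":0},{"claw":0.02,"tx":0,"ty":0,"tz":-0.002,"turn":0},{"claw":0.02,"tx":0,"ty":0,"tz":0,"turn":0},{"claw":0.03,"tx":0,"ty":0,"tz":0,"turn":0},{"claw":0.032,"tx":0,"ty":0,"tz":0,"turn":0},{"claw":0.035,"tx":0,"ty":0,"tz":0,"turn":0},{"claw":0.035,"tx":0,"ty":0,"tz":0,"turn":0},{"claw":0.035,"tx":0,"ty":0,"tz":0,"turn":0},{"claw":0.035,"tx":0,"ty":0,"tz":0,"turn":0}]'; python3 - <<'E'
from h import *
im=cam('wrist');cv2.imwrite('pics/w24.png',im[:,:,::-1])
t=cam('scene');cv2.imwrite('pics/s24.png',t[:,:,::-1]);crop(t,300,150,80,80,8,'pics/s24c.png')
s=readout.state();print(s['eef_pos'],s['wrist_force'],s['finger_gap'],(s['eef_pos']-np.array([.4862,.2237,0]))@np.array([.922,.387,0]))
E
```

```text
t: 29.25
eef_pos: [0.4747, 0.2191, 0.0603]
orientation: [0.588, 0.393, 0.588, -0.393]
wrist_force: [0.6, -0.4, 0.1]
finger_gap: 0.0349
[0.47484838 0.21907551 0.06039796] [ 0.00887279 -0.76615766 -0.60949518] 0.034779381208137436 -0.012255874949464432
```

View pics/s24c.png

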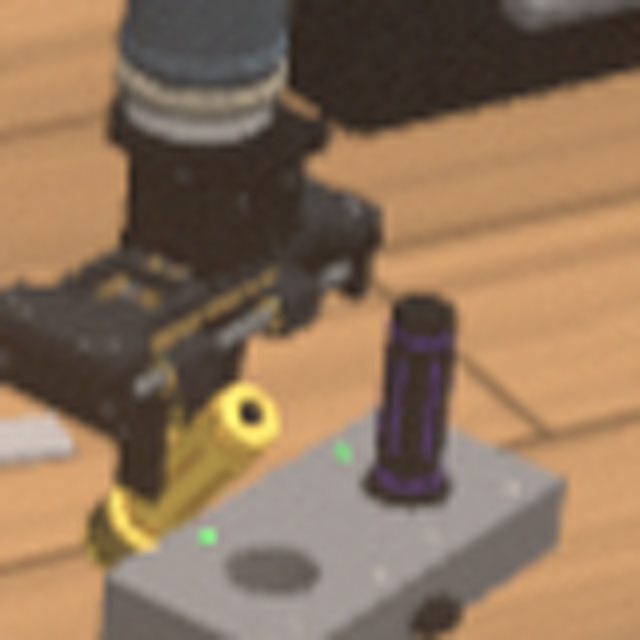

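View pics/w24.png

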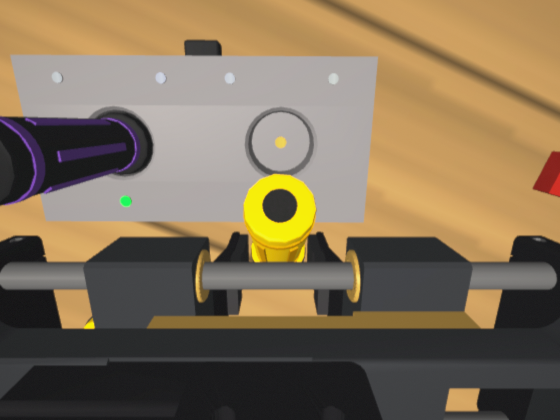

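```bash
python3 - <<'E'
from h import *
i=vision.camera_info('wrist');s=readout.state();g=s['eef_pos']+[0,0,.019];d=np.array([.922,.387,0]);E0=np.array([.4862,.2237,0])
im=cv2.imread('pics/w24.png')[:,:,::-1];h=cv2.cvtColor(im,cv2.COLOR_RGB2HSV);m=cv2.inRange(h,(24,150,120),(36,255,255))[165:260,230:330]
ys,xs=np.nonzero(m);print(xs.min()+230,xs.max()+230,ys.min()+165,xs.max()-xs.min()+1)
for w,c in((71,(279.5,208)),(72,(279.5,207))):
  z=294.1*.03/w;pc=np.array([(c[0]-i['cx'])/i['fx']*z,(c[1]-i['cy'])/i['fy']*z,z]);X=i['R'].T@(pc-i['t']);print('tail rel g',(X-g)@d,X[2]-g[2],'abs z',X[2])
for nm,p in(('tail',(250,412)),('headtop',(145,517))):
    print(nm,np.round(inplane('scene',(300+p[0]/8,150+p[1]/8),g,d),4))
# geometry: foot on bench, tilt t: tail centre height = 120cos t + 19 sin t
for t in(34,38,42,46): r=np.radians(t);print(t,'tail z',.12*np.cos(r)+.019*np.sin(r),'foot to edge',.038*np.tan(r)-.004/np.cos(r))
E
```

```text
244 315 174 72
tail rel g 0.037558126860003045 0.024187359932301075 abs z 0.10358531915171834
tail rel g 0.038443157357281446 0.025733329584823578 abs z 0.10513128880424084
tail [0.0441 0.0273]
headtop [-0.0083 -0.0503]
34 tail z 0.11010917387254919 foot to edge 0.020806451845996592
38 tail z 0.10625885846399413 foot to edge 0.024612780946964945
42 tail z 0.1018908605781056 foot to edge 0.028832822764892414
46 tail z 0.09702646066151405 foot to edge 0.03359192576553874
```

Released, the torch leans steadily on the dock edge at about 40°. I centre the pads on the barrel, close and lift.

```bash
python3 -m crank '[{"claw":0.035,"tx":0.004,"ty":0.0017,"tz":-0.0015,"turn":0},{"claw":0.035,"tx":0.004,"ty":0.0017,"tz":-0.0015,"turn":0},{"claw":0.035,"tx":0.0045,"ty":0.0018,"tz":-0.0015,"turn":0},{"claw":0.035,"tx":0,"ty":0,"tz":0,"turn":0},{"claw":0.02,"tx":0,"ty":0,"tz":0,"turn":0},{"claw":0.02,"tx":0,"ty":0,"tz":0,"turn":0},{"claw":0.02,"tx":0,"ty":0,"tz":0,"turn":0},{"claw":0.02,"tx":0,"ty":0,"tz":0,"turn":0},{"claw":0.02,"tx":0,"ty":0,"tz":0.01,"turn":0},{"claw":0.02,"tx":0,"ty":0,"tz":0.02,"turn":0}]'; python3 - <<'E'
from h import *
im=cam('wrist');cv2.imwrite('pics/w25.png',im[:,:,::-1])
t=cam('scene');crop(t,300,150,80,80,8,'pics/s25c.png')
s=readout.state();print(s['eef_pos'],s['wrist_force'],s['finger_gap'])
E
```

```text
t: 30.35
eef_pos: [0.4859, 0.224, 0.0854]
orientation: [0.587, 0.392, 0.589, -0.394]
wrist_force: [0.4, -0.3, -1.1]
finger_gap: 0.0298
[0.48909312 0.22481337 0.08826654] [-0.19087301  0.85731611 -2.18999762] 0.02908491711782323
```

View pics/s25c.png

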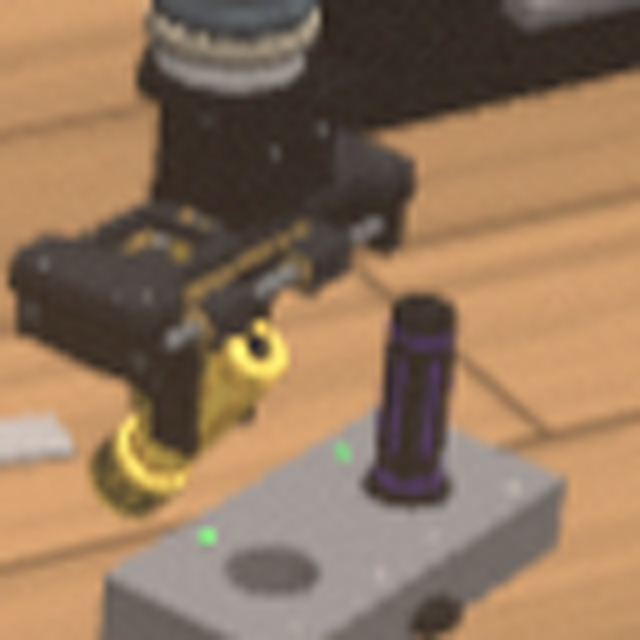

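View pics/w25.png

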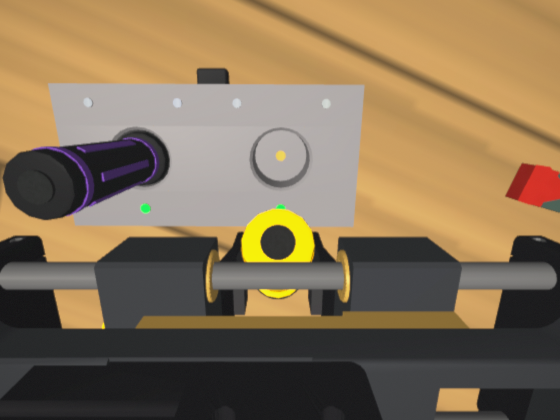

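```bash
python3 -m crank '[{"claw":0.02,"tx":0,"ty":0,"tz":0.03,"turn":0},{"claw":0.02,"tx":0,"ty":0,"tz":0.04,"turn":0.1},{"claw":0.02,"tx":0,"ty":0,"tz":0.04,"turn":0.14},{"claw":0.02,"tx":0,"ty":0,"tz":0.04,"turn":0.14},{"claw":0.02,"tx":0,"ty":0,"tz":0.03,"turn":0.14},{"claw":0.02,"tx":0,"ty":0,"tz":0.02,"turn":0.14},{"claw":0.02,"tx":0,"ty":0,"tz":0,"turn":0.14},{"claw":0.02,"tx":0,"ty":0,"tz":0,"turn":0.14},{"claw":0.02,"tx":0,"ty":0,"tz":0,"turn":0.14},{"claw":0.02,"tx":0,"ty":0,"tz":0,"turn":0.14}]'; python3 - <<'E'
from h import *
im=cam('wrist');cv2.imwrite('pics/w26.png',im[:,:,::-1])
t=cam('scene');cv2.imwrite('pics/s26.png',t[:,:,::-1]);crop(t,270,80,120,100,6.5,'pics/s26c.png')
s=readout.state();print(s['eef_pos'],s['wrist_force'],s['finger_gap'],s['q'].round(2))
from scipy.spatial.transform import Rotation as Ro
w,x,y,z=s['orientation'];M=Ro.from_quat([x,y,z,w]).as_matrix();print(M.round(3),np.degrees(np.arctan2(M[1,2],M[0,2])))
E
```

```text
t: 31.45
eef_pos: [0.4867, 0.2242, 0.2855]
orientation: [0.706, -0.017, 0.707, 0.016]
wrist_force: [0.6, -0.5, -1.3]
finger_gap: 0.0293
[0.48683445 0.22421396 0.28544229] [ 0.69046918 -0.19762508 -1.53429811] 0.029214494501833135 [0.22 0.34 1.58 0.   1.23 0.18]
[[-0.001 -0.041  0.999]
 [-0.     0.999  0.041]
 [-1.    -0.    -0.001]] 2.336541762052422
```

View pics/s26c.png

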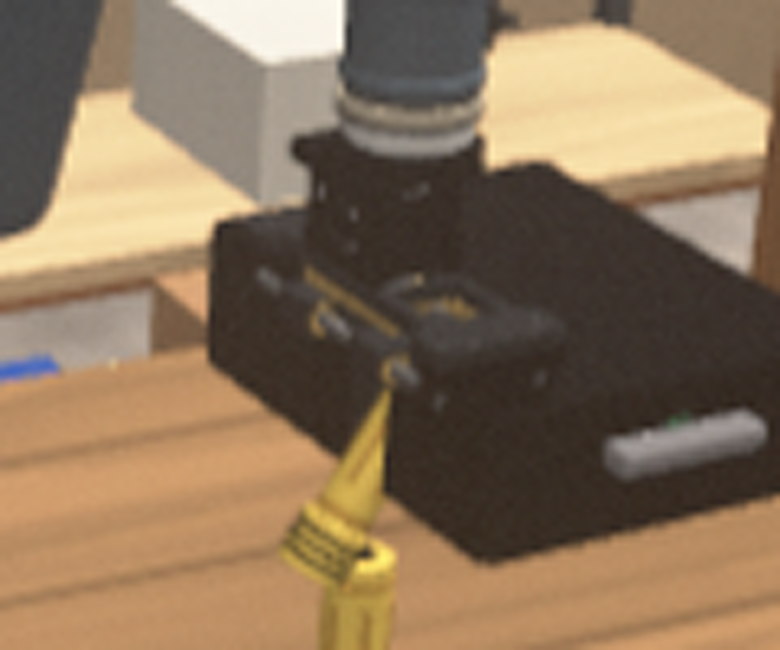

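View pics/w26.png

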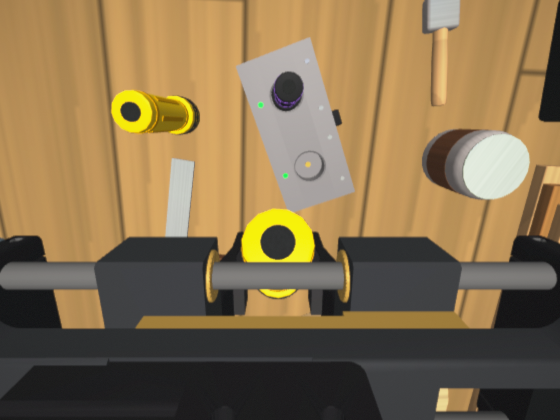

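```bash
python3 - <<'E'
from h import *
i=vision.camera_info('wrist');s=readout.state();g=s['eef_pos']+[0,0,.019];a=np.radians(92.34);d=np.array([np.cos(a),np.sin(a),0])
im=cv2.imread('pics/w26.png')[:,:,::-1];h=cv2.cvtColor(im,cv2.COLOR_RGB2HSV);m=cv2.inRange(h,(24,150,120),(36,255,255))[200:262,230:330]
ys,xs=np.nonzero(m);print(xs.min()+230,xs.max()+230,ys.min()+200)
for w,c in((71,(278.5,244)),(72,(278.5,243))):
  z=294.1*.03/w;pc=np.array([(c[0]-i['cx'])/i['fx']*z,(c[1]-i['cy'])/i['fy']*z,z]);X=i['R'].T@(pc-i['t']);print('tail rel g',(X-g)@d,X[2]-g[2])
for nm,p in(('lens',(318,568)),('headtop',(342,525)),('lensL',(283,555)),('lensR',(350,585)),('barrel',(378,425))):
    print(nm,np.round(inplane('scene',(270+p[0]/6.5,80+p[1]/6.5),g,d),4))
E
```

```text
241 314 209
tail rel g 0.02472941542157047 0.028258054837749458
tail rel g 0.025816815103700853 0.029748643751957904
lens [-0.0307 -0.0692]
headtop [-0.0179 -0.0473]
lensL [-0.0523 -0.057 ]
lensR [-0.0103 -0.0837]
barrel [-0.0005  0.0055]
```

```bash
python3 - <<'E'
from h import *
i=vision.camera_info('wrist');s=readout.state();g=s['eef_pos']+[0,0,.019];a=np.radians(92.34);d=np.array([np.cos(a),np.sin(a),0])
S=cv2.imread('pics/s26.png')[:,:,::-1];crop(S,305,130,40,45,16,'pics/s26d.png')
f=lambda p:np.array(inplane('scene',(270+p[0]/6.5,80+p[1]/6.5),g,d))
for A,B in(((322,505),(385,395)),((318,568),(378,440)),((283,550),(308,505)),((350,585),(368,545))):
    v=f(B)-f(A);print(np.degrees(np.arctan2(v[0],v[1])))
# predicted px for axis at theta
for t in(30,35,40,45):
    r=np.radians(t);u=np.sin(r)*d+np.cos(r)*np.array([0,0,1]);T=g+.038*u
    p=proj('scene',T);q=proj('scene',T-.09*u);k=(q-p);print(t,'img slope deg',np.degrees(np.arctan2(-k[0],k[1])),'headtop px',((q-[270,80])*6.5).round(0),'lens',((proj('scene',T-.12*u)-[270,80])*6.5).round(0))
E
```

```text
31.200610571175144
24.944707105612896
30.293621574213052
23.541860255281996
30 img slope deg 28.954535227238672 headtop px [329. 524.] lens [301. 575.]
35 img slope deg 32.711398201614905 headtop px [323. 521.] lens [291. 571.]
40 img slope deg 36.44202146749024 headtop px [317. 518.] lens [282. 565.]
45 img slope deg 40.17170957194372 headtop px [312. 514.] lens [273. 559.]
```

View pics/s26d.png

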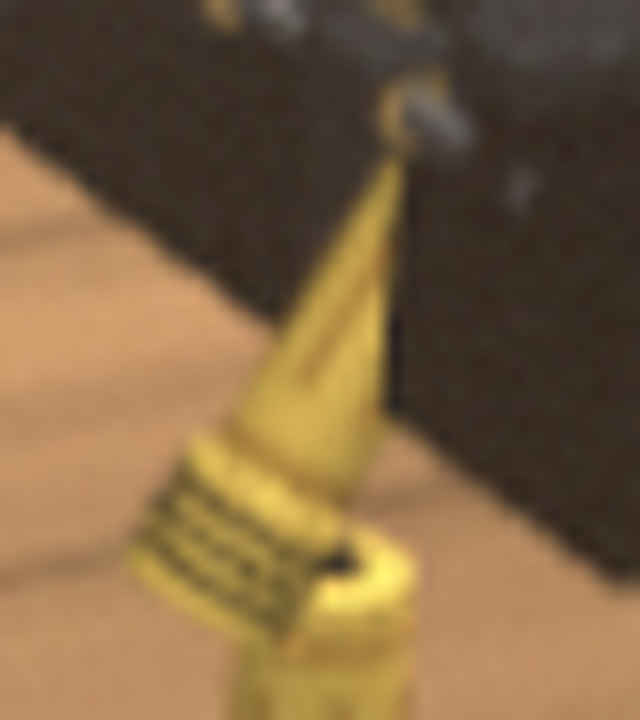

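The side view puts the slant at only about 31–34°, close to the 30° limit. I'll add about 10° by nudging the head on the dock's end edge, with the torch now well centred in the pads.

```bash
python3 -m crank '[{"claw":0.02,"tx":0.0215,"ty":-0.0105,"tz":0,"turn":0.12},{"claw":0.02,"tx":0.0215,"ty":-0.0105,"tz":0,"turn":0.12},{"claw":0.02,"tx":0.021,"ty":-0.011,"tz":-0.02,"turn":0.12},{"claw":0.02,"tx":0,"ty":0,"tz":-0.03,"turn":0},{"claw":0.02,"tx":0,"ty":0,"tz":-0.035,"turn":0},{"claw":0.02,"tx":0,"ty":0,"tz":-0.035,"turn":0},{"claw":0.02,"tx":0,"ty":0,"tz":-0.035,"turn":0},{"claw":0.02,"tx":0,"ty":0,"tz":-0.025,"turn":0},{"claw":0.02,"tx":0,"ty":0,"tz":-0.012,"turn":0},{"claw":0.02,"tx":0,"ty":0,"tz":-0.005,"turn":0}]'; python3 - <<'E'
from h import *
im=cam('wrist');cv2.imwrite('pics/w27.png',im[:,:,::-1])
t=cam('scene');crop(t,290,150,90,80,8,'pics/s27c.png')
s=readout.state();print(s['eef_pos'],s['wrist_force'],s['finger_gap'])
d=np.array([-.387,.922,0]);p=plane('wrist',(280,200),.038);print((s['eef_pos']-np.array([.5517,.1906,0]))@d)
E
```

```text
t: 32.55
eef_pos: [0.5508, 0.1922, 0.0877]
orientation: [0.692, -0.14, 0.694, 0.14]
wrist_force: [0.8, 0.1, -2.0]
finger_gap: 0.0294
[0.55171767 0.19239951 0.08906807] [ 0.12405422 -0.29494013 -1.50187246] 0.029470556532104033
0.0016523138040327955
```

View pics/s27c.png

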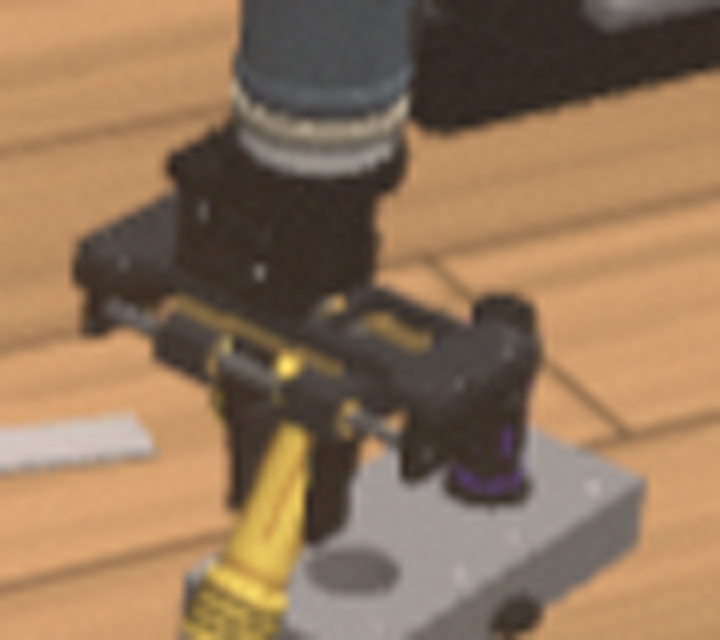

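View pics/w27.png

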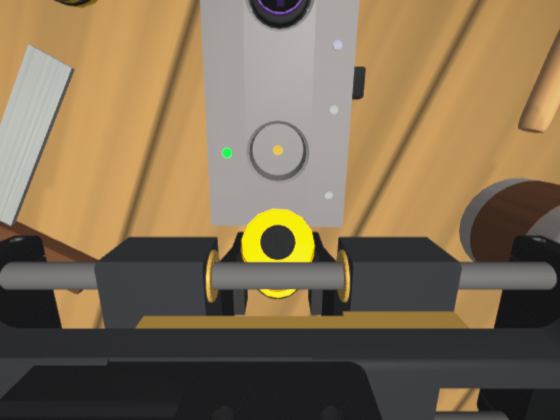

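```bash
python3 -m crank '[{"claw":0.02,"tx":-0.002,"ty":0.0045,"tz":0,"turn":0},{"claw":0.02,"tx":-0.002,"ty":0.0045,"tz":0,"turn":0},{"claw":0.02,"tx":-0.002,"ty":0.0045,"tz":0,"turn":0},{"claw":0.02,"tx":-0.002,"ty":0.0045,"tz":0,"turn":0},{"claw":0.02,"tx":-0.002,"ty":0.0045,"tz":-0.001,"turn":0},{"claw":0.02,"tx":-0.002,"ty":0.0045,"tz":-0.002,"turn":0},{"claw":0.02,"tx":-0.002,"ty":0.0045,"tz":-0.002,"turn":0},{"claw":0.02,"tx":0,"ty":0,"tz":0,"turn":0},{"claw":0.02,"tx":0,"ty":0,"tz":0,"turn":0},{"claw":0.02,"tx":0,"ty":0,"tz":0,"turn":0}]'; python3 - <<'E'
from h import *
im=cam('wrist');cv2.imwrite('pics/w28.png',im[:,:,::-1])
t=cam('scene');crop(t,290,160,90,80,8,'pics/s28c.png')
s=readout.state();print(s['eef_pos'],s['wrist_force'],s['finger_gap'])
d=np.array([-.387,.922,0]);print((s['eef_pos']-np.array([.5517,.1906,0]))@d)
E
```

```text
t: 33.65
eef_pos: [0.5378, 0.2241, 0.0842]
orientation: [0.693, -0.141, 0.693, 0.141]
wrist_force: [1.1, -1.7, 0.4]
finger_gap: 0.0289
[0.53785076 0.22400669 0.08421596] [ 1.82762894 -0.64537687  0.99986847] 0.029324221824014937
0.036160619876285
```

View pics/s28c.png

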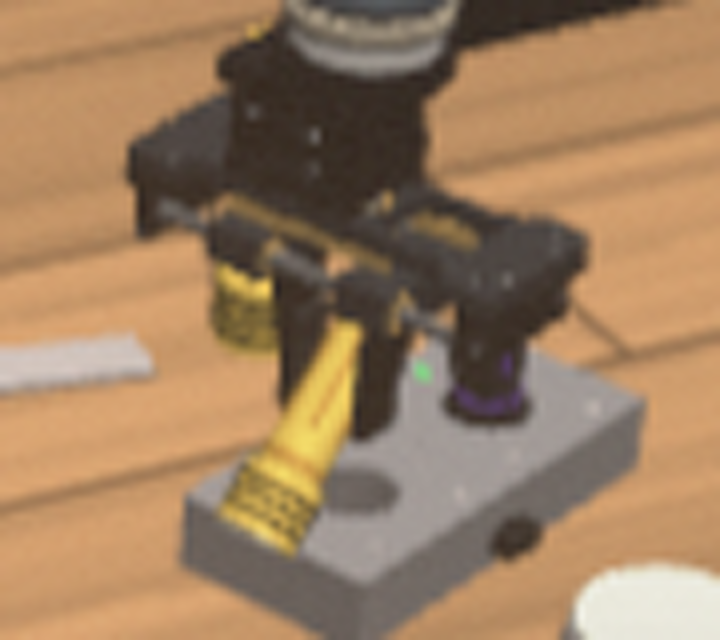

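View pics/w28.png

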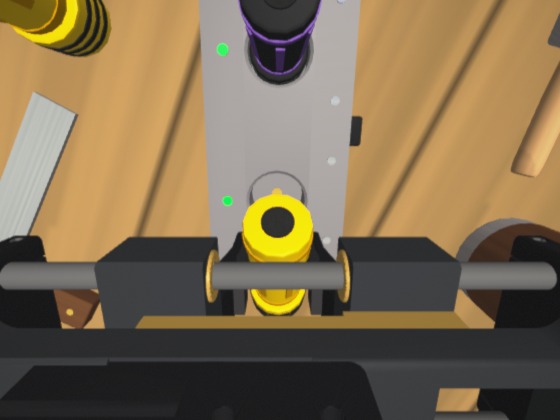

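```bash
python3 -m crank '[{"claw":0.02,"tx":0,"ty":0,"tz":0.02,"turn":0},{"claw":0.02,"tx":0,"ty":0,"tz":0.03,"turn":0},{"claw":0.02,"tx":0,"ty":0,"tz":0.035,"turn":0},{"claw":0.02,"tx":0,"ty":0,"tz":0.035,"turn":-0.1},{"claw":0.02,"tx":0,"ty":0,"tz":0.035,"turn":-0.1},{"claw":0.02,"tx":0,"ty":0,"tz":0.03,"turn":-0.096},{"claw":0.02,"tx":0,"ty":0,"tz":0.015,"turn":0},{"claw":0.02,"tx":0,"ty":0,"tz":0,"turn":0},{"claw":0.02,"tx":0,"ty":0,"tz":0,"turn":0},{"claw":0.02,"tx":0,"ty":0,"tz":0,"turn":0}]'; python3 - <<'E'
from h import *
im=cam('wrist');cv2.imwrite('pics/w29.png',im[:,:,::-1])
t=cam('scene');cv2.imwrite('pics/s29.png',t[:,:,::-1]);crop(t,305,120,50,55,12,'pics/s29c.png')
t=cam('top');cv2.imwrite('pics/t29.png',t[:,:,::-1])
s=readout.state();print(s['eef_pos'],s['wrist_force'],s['finger_gap'])
from scipy.spatial.transform import Rotation as Ro
w,x,y,z=s['orientation'];M=Ro.from_quat([x,y,z,w]).as_matrix();print(np.degrees(np.arctan2(M[1,2],M[0,2])))
E
```

```text
t: 34.75
eef_pos: [0.536, 0.2237, 0.282]
orientation: [0.705, -0.037, 0.708, 0.037]
wrist_force: [0.5, 1.1, -1.6]
finger_gap: 0.029
[0.5366838  0.22371645 0.2824807 ] [-0.58876893  0.47295919 -1.63892837] 0.029184972351765186
6.008916453397514
```

View pics/s29c.png

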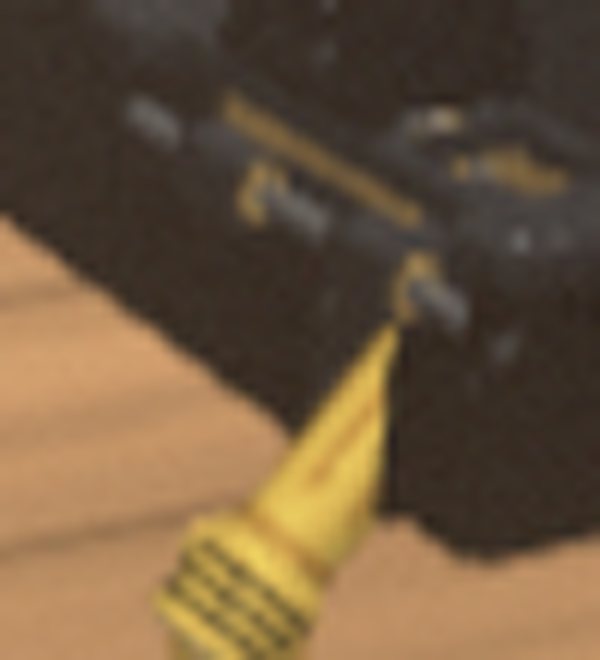

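View pics/w29.png

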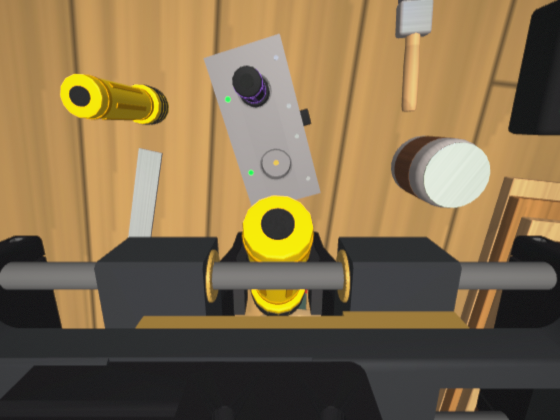

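```bash
python3 - <<'E'
from h import *
i=vision.camera_info('wrist');s=readout.state();g=s['eef_pos']+[0,0,.019];a=np.radians(96.0);d=np.array([np.cos(a),np.sin(a),0])
im=cv2.imread('pics/w29.png')[:,:,::-1];h=cv2.cvtColor(im,cv2.COLOR_RGB2HSV);m=cv2.inRange(h,(24,150,120),(36,255,255))[185:262,230:330]
ys,xs=np.nonzero(m);print(xs.min()+230,xs.max()+230,ys.min()+185)
for w,c in((70,(278.5,229)),(72,(278.5,228))):
  z=294.1*.03/w;pc=np.array([(c[0]-i['cx'])/i['fx']*z,(c[1]-i['cy'])/i['fy']*z,z]);X=i['R'].T@(pc-i['t']);print('tail rel g',(X-g)@d,X[2]-g[2])
T=cv2.imread('pics/t29.png')[:,:,::-1];crop(T,170,120,240,160,3.3,'pics/t29c.png')
for t in(35,40,45):
    r=np.radians(t);u=np.sin(r)*d+np.cos(r)*np.array([0,0,1]);X=g+.029*d+[0,0,.025]
    p=proj('scene',X-.03*u);q=proj('scene',X-.09*u);k=q-p;print(t,np.degrees(np.arctan2(-k[0],k[1])),'headtop',((q-[305,120])*12).round(0),'lens',((proj('scene',X-.12*u)-[305,120])*12).round(0))
E
```

```text
243 312 196
tail rel g 0.030280946030610757 0.02490380989852531
tail rel g 0.031901057393742875 0.028089145327805265
35 31.55754667224927 headtop [286. 586.] lens [228. 680.]
40 35.03343579754685 headtop [268. 576.] lens [204. 667.]
45 38.52784485569801 headtop [252. 563.] lens [182. 650.]
```

View pics/t29c.png

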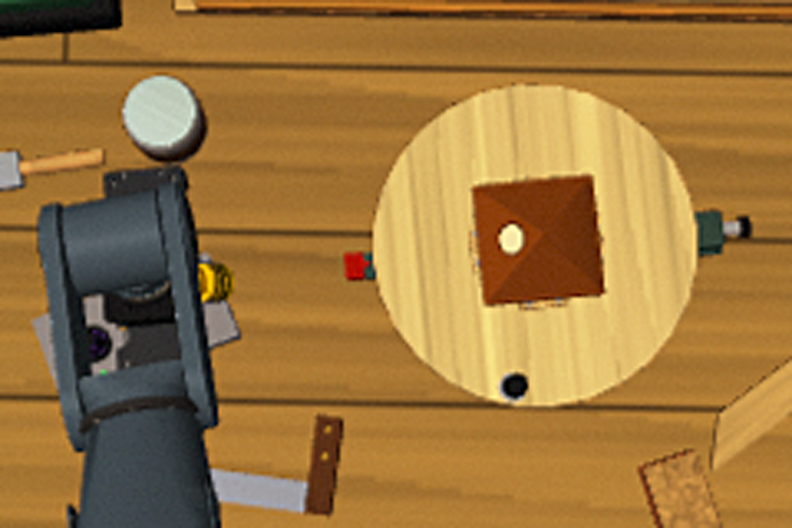

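```bash
python3 -m crank '[{"claw":0.02,"tx":0.006,"ty":-0.02,"tz":0,"turn":0},{"claw":0.02,"tx":0.007,"ty":-0.03,"tz":-0.002,"turn":0},{"claw":0.02,"tx":0.007,"ty":-0.03,"tz":-0.002,"turn":0},{"claw":0.02,"tx":0.007,"ty":-0.03,"tz":-0.002,"turn":0},{"claw":0.02,"tx":0.007,"ty":-0.03,"tz":-0.002,"turn":0},{"claw":0.02,"tx":0.007,"ty":-0.03,"tz":-0.002,"turn":0},{"claw":0.02,"tx":0.007,"ty":-0.03,"tz":-0.002,"turn":0},{"claw":0.02,"tx":0.007,"ty":-0.024,"tz":-0.0045,"turn":0},{"claw":0.02,"tx":0,"ty":0,"tz":0,"turn":0},{"claw":0.02,"tx":0,"ty":0,"tz":0,"turn":0}]'; python3 - <<'E'
from h import *
im=cam('wrist');cv2.imwrite('pics/w30.png',im[:,:,::-1])
t=cam('scene');cv2.imwrite('pics/s30.png',t[:,:,::-1]);crop(t,200,130,130,130,5,'pics/s30c.png')
t=cam('top');cv2.imwrite('pics/t30.png',t[:,:,::-1]);crop(t,230,130,180,130,4.4,'pics/t30c.png')
s=readout.state();print(s['eef_pos'],s['wrist_force'],s['finger_gap'])
E
```

```text
t: 35.9
eef_pos: [0.5921, -0.0004, 0.2666]
orientation: [0.705, -0.036, 0.707, 0.037]
wrist_force: [0.1, 0.3, -2.3]
finger_gap: 0.0291
[0.59204771 0.00088947 0.2673526 ] [-0.02963316  0.14760591 -0.88907826] 0.029404433391986236
```

View pics/s30c.png

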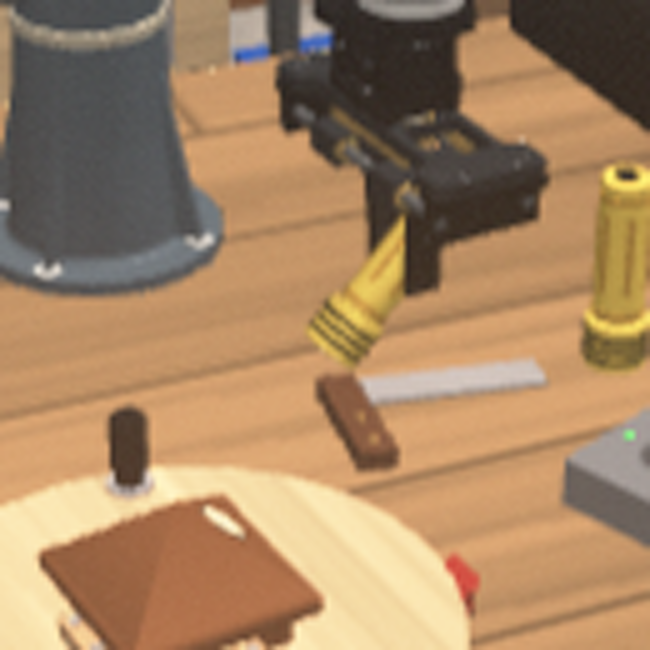

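View pics/t30c.png

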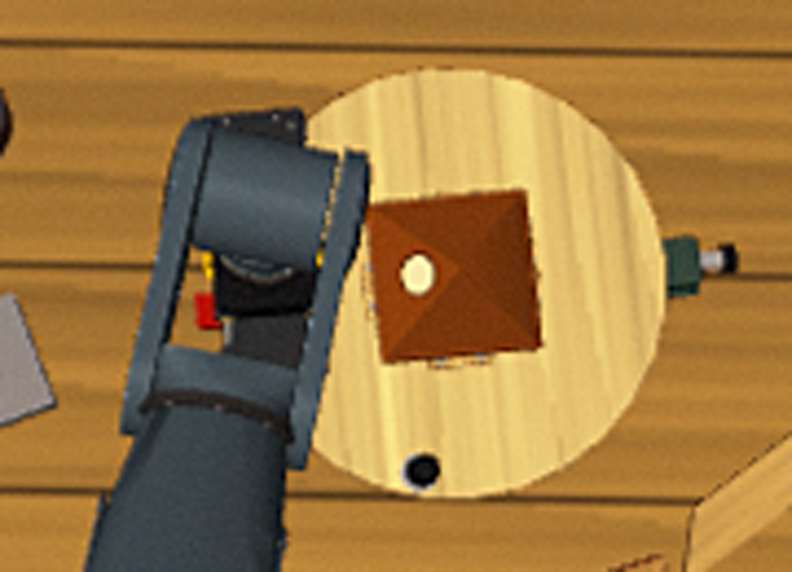

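View pics/w30.png

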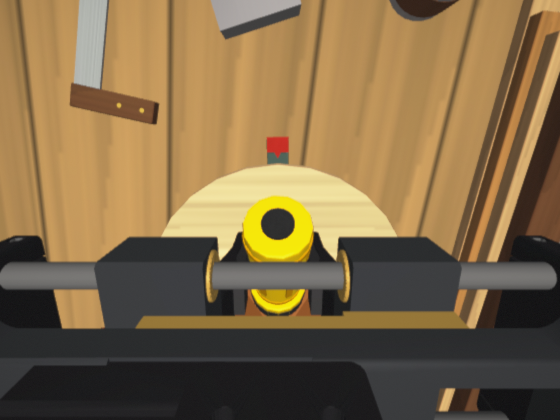

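```bash
python3 - <<'E'
from h import *
S=cv2.imread('pics/s30.png')[:,:,::-1];crop(S,250,160,50,50,14,'pics/s30d.png')
print(proj('scene',[.605,-.126,.129]))
E
```

```text
[243.33940286 233.28367056]
```

View pics/s30d.png

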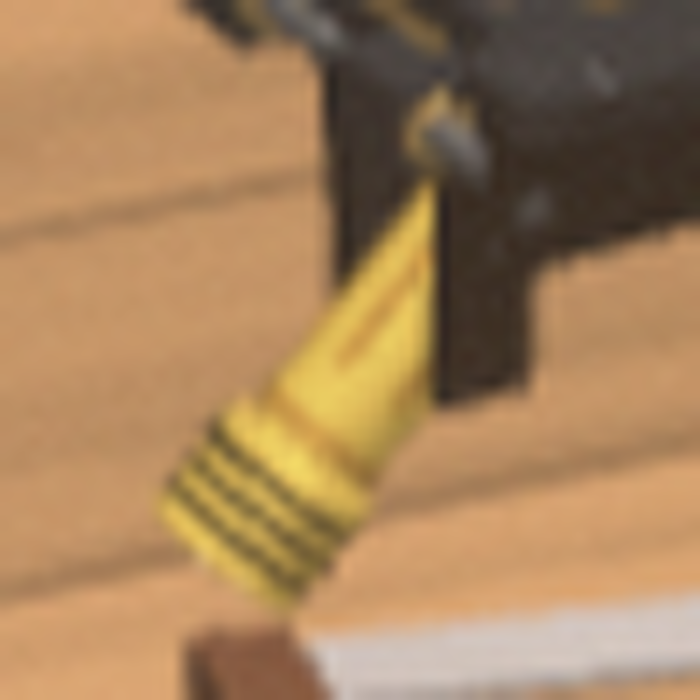

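The torch is centred sideways: in the wrist view, the pointer at (277,148) and the platter rim are symmetric about it. In the scene picture its axis passes about 8–16 mm over the patch at (245,234). I shift about 10 mm back and re-check.

```bash
python3 -m crank '[{"claw":0.02,"tx":-0.0005,"ty":0.005,"tz":0,"turn":0},{"claw":0.02,"tx":-0.0005,"ty":0.005,"tz":0,"turn":0},{"claw":0.02,"tx":0,"ty":0,"tz":0,"turn":0},{"claw":0.02,"tx":0,"ty":0,"tz":0,"turn":0},{"claw":0.02,"tx":0,"ty":0,"tz":0,"turn":0},{"claw":0.02,"tx":0,"ty":0,"tz":0,"turn":0},{"claw":0.02,"tx":0,"ty":0,"tz":0,"turn":0},{"claw":0.02,"tx":0,"ty":0,"tz":0,"turn":0},{"claw":0.02,"tx":0,"ty":0,"tz":0,"turn":0},{"claw":0.02,"tx":0,"ty":0,"tz":0,"turn":0}]'; python3 - <<'E'
from h import *
t=cam('scene');cv2.imwrite('pics/s31.png',t[:,:,::-1]);crop(t,230,150,80,95,8,'pics/s31c.png')
w=cam('wrist');cv2.imwrite('pics/w31.png',w[:,:,::-1])
s=readout.state();print(s['eef_pos'],s['wrist_force'],s['finger_gap'],abs(s['dq']).max())
i=vision.camera_info('wrist');g=s['eef_pos']+[0,0,.019];a=np.radians(96.);d=np.array([np.cos(a),np.sin(a),0])
h=cv2.cvtColor(t,cv2.COLOR_RGB2HSV);m=cv2.inRange(h,(22,110,100),(36,255,255))[150:215,260:290];ys,xs=np.nonzero(m)
P=np.c_[xs+260,ys+150];P=P[P[:,1]<212]
print(len(P),P.mean(0))
f=lambda p:np.array(inplane('scene',p,g,d))
A=f((244.8,234));print('patch in plane rel g',A)
for th in(38,40,42,44):
  r=np.radians(th);u=np.array([np.sin(r),np.cos(r)]);tail=np.array([.0305,.026]);v=A-tail;print(th,'perp miss scene-patch',v[0]*u[1]-v[1]*u[0],'model patch',(lambda v:v[0]*u[1]-v[1]*u[0])(np.array([(np.array([.605,-.126,.129])-g)@d,.129-g[2]])-tail), 'dist',-(v@u)-.12)
E
```

```text
t: 37.05
eef_pos: [0.5915, 0.0097, 0.2675]
orientation: [0.706, -0.037, 0.706, 0.037]
wrist_force: [0.3, -0.5, -2.1]
finger_gap: 0.0296
[0.59148489 0.00979808 0.26752616] [-0.4176553   0.39233519 -2.13846375] 0.029314694125643144 0.0009204923372040472
84 [275.55952381 187.51190476]
patch in plane rel g [-0.13189083 -0.16129816]
38 perp miss scene-patch -0.01265346132606357 model patch -0.018581706460643818 dist 0.12757073906570995
40 perp miss scene-patch -0.004005658987649374 model patch -0.009935704973987894 dist 0.1278615250924328
42 perp miss scene-patch 0.004647023629216859 model patch -0.0012775983612991343 dist 0.1278503300309716
44 perp miss scene-patch 0.013294044563609969 model patch 0.0073820648081938944 dist 0.12753716752078423
```

View pics/s31c.png

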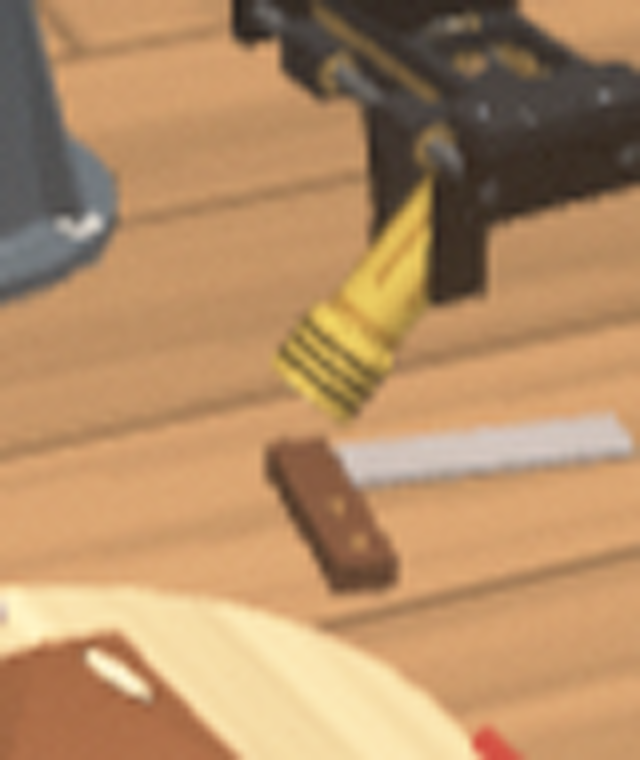

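The axis now runs to within about 10 mm of the patch for any slant between about 38° and 44°. The lens is about 12.7 cm off, and the arm is still. I hand it in.

```bash
python3 - <<'E'
from h import *
print(robot.close_job())
E
```

```text
the job is handed in; nothing more can be done
None
```

The job is handed in at about 37 s of the 53 s. The torch is held still in front of the patched face and the platter is in its notch; I got no verdict back.

**What I did**
- I pushed the black knob round about 59° until the platter clicked in.
- I drew the yellow torch from the dock. The interface cannot tilt the tool, so I turned the torch in the jaws by bearing its head on the fixed dock.
- The first two tries slid in the jaws. I stood the torch back up on the bench, leaned it on the dock edge, regripped it centred and added a last nudge, then held it over the patch.

**Last checks**
- **Platter:** the patched face looks along 96.0° and the pointer lies at 96.8°.
- **Slant:** my estimates run from 38° to 44°. The wrist-camera and scene-camera readings disagreed by several degrees earlier on, so I trust this only to a few degrees.
- **Beam:** I put it within about 13 mm of the patch centre over most of that slant range. One combination, a 38° slant with the modelled patch position, gave 19 mm; the limit is 25 mm.
- **Distance:** the lens is about 12.7 cm from the patch.
- **Grip:** the finger gap is 29 mm, the arm was still, and the wrist force was about the torch's weight.
- **Other things:** the UV torch, try square and varnish tin looked undisturbed in the later pictures. I did not measure the others at the end.

**Rough moment:** while I was bringing the torch back upright the first time, its lens pressed on the dock with about 30 N, inside the limits.

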